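# Unstack the kiln shelves

## Robot

A 6-joint arm with a two-finger parallel gripper is mounted at the origin on the work surface. World frame = base frame: x ahead of the robot, y to its left, z up, the work surface at z = 0. Lengths are in m, angles in degrees, forces in N, time in s.
With the tool pointing down it reaches from about 0.35 to 0.925 m from the base axis. Payload 6.4 kg.
Tool frame: the origin (TCP) lies on the centre line of the jaws, within the pads' length; the fingertips stand 11 mm ahead of it and the grasp point (between the pads) lies 8 mm behind it; z points along the fingers, y is the line along which they close (so a half turn about z gives the same grasp; the last joint's range is limited). The gripper opens to 94 mm and grips with 3 to 60 N. Pads are 16 mm wide; open, the fingers measure 119 mm over their backs; the gripper's body (75 mm by 177 mm) begins 78 mm behind the grasp point.
Start: joints at [54.884, 14.043, 89.255, -0, 76.702, -9.975], TCP at [0.276, 0.588, 0.216] pointing down, gripper open.
Joint ranges: [-179.41, 179.41], [-58.25, 129.5], [7.25, 145.43], [-54.29, 234.29], [11.92, 165.04], [-157.13, 157.13]. Speed limits (degrees/s): [147.25, 147.25, 180, 180, 180, 180].

## Interface

Orientations are given as a 3x3 rotation matrix whose columns are the frame's x, y, z axes.
In Python, from workcell import telemetry, optics, job_done gives the robot as it stands.
- The arm moves only by the tool drive_tool, never from a script. Its argument "steps" is a list of rows, each a list of 3 entries, a list of its own where there are three numbers: the closure, from 0 (fully open) to 1 (shut), then the shift along the tool's x, y, z in units of 40 mm (1.0 is 40 mm), then the turn about the tool's z in units of 5 degrees (1.0 is 5 degrees). In form: [[claw, [tx, ty, tz], yaw], ...]. A call has exactly 10 rows; each row is the pose to reach, as a shift and turn from the pose commanded when the call began, along the tool's axes at that moment; what a row does not reach only later rows make up. A row lasts 1/12 s, in which the tool goes at most 41.7 mm and 7.16 degrees, less where a joint would pass 70% of its speed; a pose out of reach is approached as far as the arm can. A call with a gripper value outside its range is refused whole. The fingers move at their own pace and stop on an object; "newtons" is the grip in N (left out, the last holds). Time passes only in rows, so rows that repeat a pose let the fingers close, or fill a call up. It gives the time, the measured TCP pose, the force, the opening and the grip force at its end, in the units of the state.
- telemetry.state(): the state, without advancing time (a new reading comes with each control period).
- optics.grab_frame(name): name is "scene" or "side" or "wrist"; returns a dict with "pixels" (480x640x3 uint8, blue, green, red), "K" (3x3 intrinsics, pixels), "R" (3x3) and "t" (3): a world point X has camera coordinates R X + t; the wrist camera has in their place "hand_eye" (4x4, takes a point from camera to tool coordinates, whose origin is the TCP and whose axes are the flange's). Camera axes: x right, y down, z forward; pixel columns grow to the right and rows downward; lengths in m; the calibration is good to about 2 mm. A picture is of the moment at which its call begins: read the wrist's pose just before it. There is no depth.
- job_done(): hands the job in; it is judged then, once.
Trained networks look in a picture, given as the dict that the camera call returned (one of the last four; its "shot" number tells which), for a name from the list of things; names that differ only in an ending like _2 or _b are one class to them, and where a whole thing is asked for, a point or a joint stands for the part that bears it (a point fixed in the world has none). Each returns a list of dicts, best first, with "confidence" (0 to 1); they miss things now and then, are a little off and sometimes report something else, mostly with a low value. They report only what shows in the picture. A call takes as long as a camera call. They do not tell look-alikes from the thing itself.
- optics.recognise(query, picture): "rect" ([centre column, centre row, width, height] as shares, 0 to 1, of the picture: columns of its width, rows of its height, round what is visible of it).
- optics.mark_of(query, picture): "xy" ([column, row] as shares, 0 to 1, of the picture: columns of its width, rows of its height: a listed point, or the origin of a listed thing).
The state is a dict: "time_s": time; "joint_positions": joint angles; "dq": joint speeds; "effort": joint torques, N m; "eef_pos": TCP position; "eef_rot": TCP orientation; "force": force on the tool from outside, world axes, zero at the start; "torque": the same for the moment, N m; "finger_gap": finger opening in m; "finger_force": force on a finger pad.
Only numpy, scipy, OpenCV 4.12 (cv2) and the standard library are available. Lean on these libraries where they do the work, as an engineer would, in place of code of your own. Each camera call takes 0.05 s, during which the arm holds its last target. There are 200 camera calls.

## Task

Take the cooled kiln stack apart from the top down, setting each piece centred on its own place before you lift what was beneath it: first the round cup on the round tile and the square pot on the square tile (either first), then the short shelf across the short pair of bearers, the post on the brick, and last the long shelf across the long pair of bearers. Lay the shelves and the post lengthwise along their places, set the ware down gently and keep it upright, and never tip the shelves.

Things in the scene. Friction and masses are not known exactly. Their poses are not given: they have to be found in the camera images.
- cup: round hollow stoneware cup, grey-green, 60 mm across at the rim (56 mm at the foot), 62 mm tall, wall 4 mm, about 0.13 kg; stands upright near one end of the short shelf. Origin: centre of its underside, z up.
- pot: square hollow stoneware pot, grey-green, 52 x 52 mm, 60 mm tall, wall 5 mm, about 0.13 kg; stands upright near the other end of the short shelf, about 72 mm from the cup, its sides roughly along the shelf's. Which of the two ends it has varies. Origin: centre of its underside, x and y square to its sides, z up.
- short_shelf: short dark grey speckled kiln shelf, flat slab 150 (x) x 64 (y) x 18 mm, about 0.42 kg; lies balanced across the post, loose, its underside about 90 mm above the table, carrying cup and pot about 36 mm either side of its centre. Origin: centre of its underside, x along its length, z up.
- post: sand-coloured square kiln post lying on its side, 130 (x, its length) x 42 x 42 mm, about 0.42 kg; lies crosswise on the middle of the long shelf under the short shelf, its ends sticking out by about 31 mm either side. Origin: centre of its underside, z up.
- long_shelf: long dark grey speckled kiln shelf, flat slab 210 (x) x 68 (y) x 18 mm, about 0.6 kg; bottom of the stack, its underside 30 mm above the table on a fixed brick strip 170 x 50 mm that is narrower and shorter than it. Origin: centre of its underside, x along its length, z up.
- round_tile: place for the cup: fixed round terracotta tile, 100 mm across, 12 mm thick. Origin: centre of its underside (on the table), top at z = 12 mm.
- square_tile: place for the pot: fixed square terracotta tile, 100 x 100 mm, 12 mm thick. Origin: centre of its underside, x and y along its sides, top at z = 12 mm.
- short_bearers: place for the short shelf: the shorter of two fixed pairs of pale wooden bearers. Two battens 25 mm wide, 25 mm high and 100 mm long (along y) at x = +-50 mm, joined by a 12 mm high, 40 mm wide runner 125 mm long along x. The shelf lies on the battens, lengthwise along x, its underside 25 mm above the origin. Origin: centre of its underside.
- post_brick: place for the post: fixed sand-coloured thin fire brick, 160 (x) x 76 (y) mm, 32 mm thick. The post lies on top of it along x. Origin: centre of its underside.
- long_bearers: place for the long shelf: the longer of the two fixed pairs of pale wooden bearers. Two battens 25 mm wide, 25 mm high and 100 mm long (along y) at x = +-80 mm, joined by a 12 mm high, 40 mm wide runner 185 mm long along x. The shelf lies on the battens, lengthwise along x, its underside 25 mm above the origin. Origin: centre of its underside.
Not all that is in view belongs to the job. What is shaped like the short_shelf but purple or red is not meant.

How it is judged (in metres and radians):
On the way, in this order (a step that is already met when the one before it is completed fails the run):
1. cup on the round tile and pot on the square tile, upright (horizontal distance between cup and round_tile below 0.015 m and z of cup in the frame of round_tile between 0.007 and 0.017 m and angle between each of cup, pot's own z axis and vertical below 0.1 rad and horizontal distance between pot and square_tile below 0.015 m and z of pot in the frame of square_tile between 0.007 and 0.017 m), for 0.2 s.
2. short shelf on the short bearers (horizontal distance between short_shelf and short_bearers below 0.015 m and z of short_shelf in the frame of short_bearers between 0.02 and 0.03 m and angle between short_shelf's own z axis and vertical below 0.1 rad and angle between the x axis of short_shelf and the x axis of short_bearers, either way round below 0.2 rad), for 0.2 s.
3. post on the brick (horizontal distance between post and post_brick below 0.015 m and z of post in the frame of post_brick between 0.027 and 0.037 m and angle between post's own z axis and vertical below 0.1 rad and angle between the x axis of post and the x axis of post_brick, either way round below 0.2 rad), for 0.2 s.
4. long shelf on the long bearers (horizontal distance between long_shelf and long_bearers below 0.015 m and z of long_shelf in the frame of long_bearers between 0.02 and 0.03 m and angle between long_shelf's own z axis and vertical below 0.1 rad and angle between the x axis of long_shelf and the x axis of long_bearers, either way round below 0.2 rad), for 0.2 s.
At the end, for the whole second after the job is handed in: Cup on round tile, pot on square tile, short shelf on short bearers, post on brick, long shelf on long bearers: each centred within 15 mm, at its resting height within 5 mm, level within 0.1 rad, shelves and post lengthwise within 0.2 rad, all at rest (all of step 1 and all of step 2 and all of step 3 and all of step 4 and linear speed of each of cup, pot, short_shelf, post, long_shelf below 0.02 m/s); the robot touches nothing.
It fails at once if the cup or the pot is tipped by more than 0.6 rad (angle between any of cup, pot's own z axis and vertical above 0.6 rad).
It fails at once if a shelf is tipped by more than 0.5 rad (angle between any of short_shelf, long_shelf's own z axis and vertical above 0.5 rad).
It fails at once if the cup or the pot is let fall (moving at over 0.5 m/s, a drop of some 13 mm, while the fingers do not hold it) ((linear speed of cup above 0.5 m/s and contact force between cup and the fingers below 0.1 N) or (linear speed of pot above 0.5 m/s and contact force between pot and the fingers below 0.1 N)).
It also fails if it takes over 144 s, if anything falls off the work surface, if the arm or the gripper's body presses on something with over 40 N, if the wrist force passes 120 N, or if a joint passes its speed limit or range.

## Working session

There is one attempt and no reset: what is moved stays moved. The work goes in short steps, Python scripts to look and compute and a tool call to move; the robot and the scene stay as the last step left them, time stands still between calls to the robot, and variables do not carry over. Pictures are saved under pics/ and viewed, at most 15 in all, crops included, and the job is handed in when it is done.

Besides the shell and the picture viewer there is one more tool, called after "Emit:" as name([rows], argument=value, ...), one row to a line, values as JSON. drive_tool: Moves the arm, as the interface text tells. Its arguments: {"type":"object","properties":{"steps":{"type":"array"},"newtons":{"type":"number"}},"required":["steps"]}

```bash
mkdir -p pics; ls
python3 - <<'E'
from workcell import telemetry, optics
import cv2, json, numpy as np
s=telemetry.state(); print({k:np.round(v,3).tolist() for k,v in s.items()})
things="cup pot short_shelf post long_shelf round_tile square_tile short_bearers post_brick long_bearers".split()
for n in ["scene","side"]:
    f=optics.grab_frame(n); cv2.imwrite(f"pics/{n}0.png",f["pixels"])
    print(n,f["K"],f["R"],f["t"])
    for q in things:
        print(q,[(np.round(np.array(d["xy"])*[640,480],1).tolist(),round(d["confidence"],2)) for d in optics.mark_of(q,f)[:3]])
f=optics.grab_frame("wrist"); print(f["hand_eye"],f["K"])
E
```

```text
pics
{'time_s': 0.0, 'joint_positions': [54.883, 14.083, 89.323, -0.002, 76.702, -9.976], 'dq': [0.006, -0.06, 0.042, -0.074, 0.049, 0.066], 'effort': [0.0, -41.582, -31.461, 0.069, 0.033, -0.0], 'eef_pos': [0.276, 0.588, 0.215], 'eef_rot': [[-0.905, 0.425, -0.001], [0.425, 0.905, -0.002], [0.0, -0.002, -1.0]], 'force': [0.337, 0.153, 0.289], 'torque': [0.023, 0.054, 0.035], 'finger_force': 0.0, 'finger_gap': 0.094}
scene [[532.72585078   0.         325.22112807]
 [  0.         532.72585078 232.36731377]
 [  0.           0.           1.        ]] [[ 0.60038551  0.79970703  0.00242801]
 [ 0.68300171 -0.51118417 -0.52172733]
 [-0.41598785  0.31489586 -0.85310885]] [-0.3508167  -0.18925832  1.93919731]
cup [([363.9, 282.3], 0.8)]
pot [([386.2, 278.9], 0.63)]
short_shelf [([351.6, 166.6], 0.94), ([465.7, 193.4], 0.9), ([373.1, 284.0], 0.65)]
post [([373.3, 289.0], 0.57)]
long_shelf [([372.7, 293.2], 0.64)]
round_tile [([297.4, 270.0], 0.71)]
square_tile [([203.7, 357.0], 0.81), ([373.8, 291.7], 0.4)]
short_bearers [([348.5, 210.2], 0.57)]
post_brick [([296.6, 339.9], 0.56), ([384.5, 274.
[... 541 characters left out ...]
7.1], 0.85)]
long_shelf [([235.7, 250.9], 0.74)]
round_tile [([318.9, 241.9], 0.86)]
square_tile [([326.6, 164.1], 0.86)]
short_bearers [([330.9, 324.7], 0.7), ([272.6, 201.3], 0.36)]
post_brick [([268.2, 202.7], 0.73)]
long_bearers [([257.0, 356.0], 0.76), ([232.9, 244.7], 0.33), ([233.9, 251.0], 0.2)]
[[-2.67468875e-04 -9.68573000e-01 -2.48729313e-01  7.17309546e-02]
 [ 9.99999521e-01 -2.48825057e-05 -9.78446091e-04  1.04398944e-04]
 [ 9.41507458e-04 -2.48729456e-01  9.68572543e-01 -1.67756990e-01]
 [ 0.00000000e+00  0.00000000e+00  0.00000000e+00  1.00000000e+00]] [[422.74342005   0.         319.96646256]
 [  0.         422.74342005 236.30715055]
 [  0.           0.           1.        ]]
```

View pics/scene0.png

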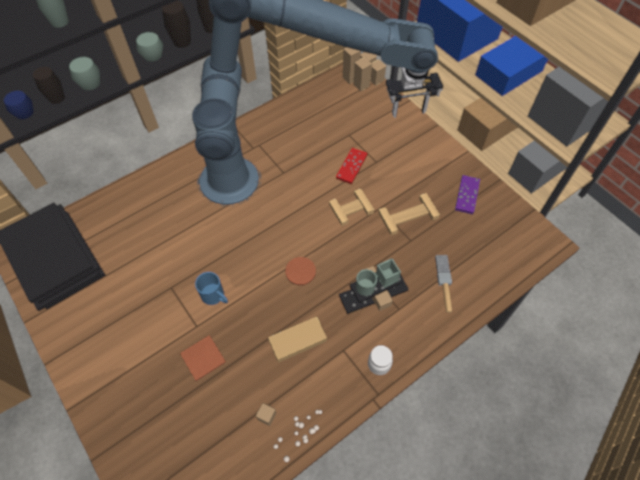

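View pics/side0.png

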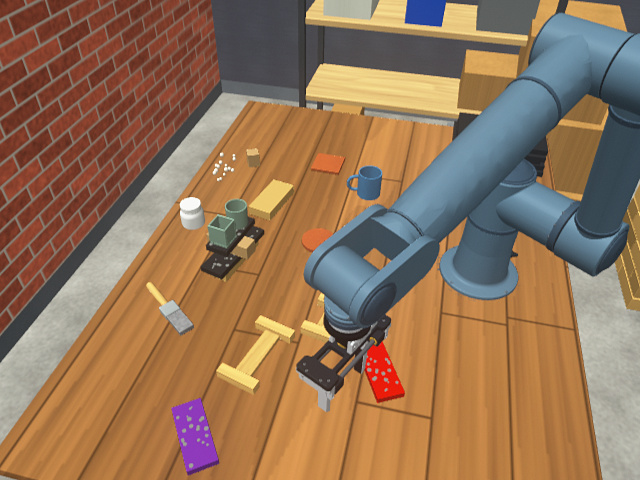

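```bash
cat > h.py <<'E'
import numpy as np
SC=(np.array([[532.72585078,0,325.22112807],[0,532.72585078,232.36731377],[0,0,1]]),np.array([[0.60038551,0.79970703,0.00242801],[0.68300171,-0.51118417,-0.52172733],[-0.41598785,0.31489586,-0.85310885]]),np.array([-0.3508167,-0.18925832,1.93919731]))
SI=(np.array([[530.20579702,0,318.61809949],[0,530.20579702,238.94746223],[0,0,1]]),np.array([[-0.97256092,-0.23221606,0.01417568],[-0.16508123,0.64588733,-0.74537087],[0.16393119,-0.72725872,-0.6664993]]),np.array([0.44458475,0.08903319,1.48082001]))
def P(c): return c[0]@np.c_[c[1],c[2]]
def proj(c,X):
    q=(P(c)@np.r_[np.asarray(X).T,np.ones((1,len(X)))]); return (q[:2]/q[2]).T
def tri(cs,ps):
    A=[]
    for c,p in zip(cs,ps):
        M=P(c); A+=[p[0]*M[2]-M[0],p[1]*M[2]-M[1]]
    v=np.linalg.svd(np.array([a/np.linalg.norm(a) for a in A]))[2][-1]; X=v[:3]/v[3]
    return X,max(np.linalg.norm(proj(c,[X])[0]-p) for c,p in zip(cs,ps))
def onplane(c,p,z):
    d=c[1].T@np.linalg.inv(c[0])@np.array([p[0],p[1],1.]); o=-c[1].T@c[2]
    return o+d*(z-o[2])/d[2]
def wcam(f,s):
    T=np.eye(4); T[:3,:3]=s["eef_rot"]; T[:3,3]=s["eef_pos"]; T=np.linalg.inv(T@f["hand_eye"])
    return (np.array(f["K"]),T[:3,:3],T[:3,3])
E
python3 - <<'E'
from h import *
D=dict(cup=([363.9,282.3],[237.5,221.8]),pot=([386.2,278.9],[225.3,240.7]),ss=([373.1,284],[232.5,238.5]),post=([373.3,289],[230.9,247.1]),ls=([372.7,293.2],[235.7,250.9]),rt=([297.4,270],[318.9,241.9]),sq=([203.7,357],[326.6,164.1]),sb=([348.5,210.2],[330.9,324.7]),pb=([296.6,339.9],[268.2,202.7]),lb=([407.4,213.5],[257,356]))
for k,(a,b) in D.items():
    X,e=tri([SC,SI],[a,b]); print(k,X.round(3),round(e,1))
E
```

```text
cup [0.658 0.093 0.118] 1.8
pot [0.678 0.159 0.1  ] 0.9
ss [0.666 0.125 0.082] 1.2
post [0.671 0.127 0.052] 1.9
ls [0.669 0.121 0.03 ] 0.7
rt [ 0.454 -0.011  0.   ] 1.8
sq [ 0.523 -0.406  0.005] 0.7
sb [ 0.358  0.275 -0.014] 0.5
pb [ 0.651 -0.151  0.003] 2.6
lb [0.503 0.423 0.005] 1.2
```

The scene view shows the stack at about (373,285) with the cup to its left and the pot to its right. The tiles are at (300,270) and (203,357), the brick at (298,338), and the bearers at (352,205) and (408,213). In the side view the cup is at (236,212) and the pot at (222,232). Next I'll move for close wrist views, starting with the bearers.

Emit:
drive_tool([
  [0,[-6,-3.75,-2.1],0],
  [0,[-6,-3.75,-2.1],0],
  [0,[-6,-3.75,-2.1],0],
  [0,[-6,-3.75,-2.1],0],
  [0,[-6,-3.75,-2.1],0],
  [0,[-6,-3.75,-2.1],0],
  [0,[-6,-3.75,-2.1],0],
  [0,[-6,-3.75,-2.1],0],
  [0,[-6,-3.75,-2.1],0],
  [0,[-6,-3.75,-2.1],0],
])

```text
time_s: 1.98
eef_pos: [0.4295, 0.3509, 0.3002]
eef_rot: [[-0.905, 0.425, -0.0], [0.425, 0.905, 0.0], [0.001, 0.0, -1.0]]
force: [0.2, 0.5, -0.6]
finger_gap: 0.0944
finger_force: 0.0
```

```bash
cat > look.py <<'E'
import sys,pickle,cv2,numpy as np
from workcell import telemetry, optics
from h import *
s=telemetry.state(); f=optics.grab_frame("wrist"); n=sys.argv[1]
cv2.imwrite(f"pics/{n}.png",f["pixels"]); c=wcam(f,s); pickle.dump(c,open(n+".pkl","wb"))
print(s["time_s"],np.round(s["eef_pos"],4),np.round(s["eef_rot"],3).tolist(),np.round(s["joint_positions"]).tolist(),s["finger_gap"])
Z=dict(cup=.108,pot=.108,short_shelf=.09,post=.048,long_shelf=.03)
for q in sys.argv[2:]:
    for d in optics.mark_of(q,f)[:3]:
        p=np.array(d["xy"])*[640,480]; print(q,p.round(1),round(d["confidence"],2),"plane",onplane(c,p,Z.get(q,0)).round(4))
E
python3 look.py w1 short_bearers long_bearers short_shelf
```

```text
1.9833 [0.4295 0.3509 0.3002] [[-0.905, 0.425, -0.0], [0.425, 0.905, 0.0], [0.001, 0.0, -1.0]] [28.0, -2.0, 98.0, 0.0, 84.0, -37.0] 0.09438239325790108
short_bearers [ 65.2 341.9] 0.68 plane [ 0.4611 -0.0083  0.    ]
short_bearers [235.7 165.5] 0.66 plane [0.3612 0.2805 0.    ]
long_bearers [403.2 231.5] 0.73 plane [0.5082 0.4182 0.    ]
short_shelf [611.  195.1] 0.75 plane [0.529  0.5933 0.09  ]
short_shelf [234.8 452.6] 0.19 plane [0.6284 0.157  0.09  ]
```

Emit:
drive_tool([
  [0,[-6,-3.9,0],0],
  [0,[-6,-3.9,0],0],
  [0,[-6,-3.9,0],0],
  [0,[-6,-3.9,0],0],
  [0,[-6,-3.9,0],0],
  [0,[-6,-3.9,0],0],
  [0,[-6,-3.9,0],0],
  [0,[-6,-3.9,0],0],
  [0,[-6,-3.9,0],0],
  [0,[-6,-3.9,0],0],
])

```text
time_s: 3.02
eef_pos: [0.5802, 0.1087, 0.2999]
eef_rot: [[-0.906, 0.424, -0.001], [0.424, 0.906, 0.0], [0.001, -0.0, -1.0]]
force: [0.2, -0.2, -1.1]
finger_gap: 0.094
finger_force: 0.0
```

```bash
python3 look.py w2 cup pot short_shelf post long_shelf round_tile post_brick
```

```text
3.0167 [0.5802 0.1087 0.2999] [[-0.906, 0.424, -0.001], [0.424, 0.906, 0.0], [0.001, -0.0, -1.0]] [-0.0, 3.0, 93.0, 0.0, 84.0, -65.0] 0.09397728635651495
cup [338.6 308.4] 0.9 plane [0.6677 0.0863 0.108 ]
pot [418.8 288.1] 0.9 plane [0.6804 0.1604 0.108 ]
short_shelf [375.8 287.3] 0.78 plane [0.6706 0.1247 0.09  ]
post [174.5 138.2] 0.39 plane [0.464  0.0073 0.048 ]
round_tile [172.8 140.2] 0.6 plane [ 0.4592 -0.0105  0.    ]
post_brick [147.6 336.5] 0.57 plane [ 0.6485 -0.1552  0.    ]
```

```bash
python3 -c "
import cv2,numpy as np
cv2.imwrite('pics/w12.png',cv2.resize(np.vstack([cv2.imread('pics/w1.png'),cv2.imread('pics/w2.png')]),None,fx=.62,fy=.62,interpolation=cv2.INTER_AREA))"
```

```text
(no output)
```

View pics/w12.png

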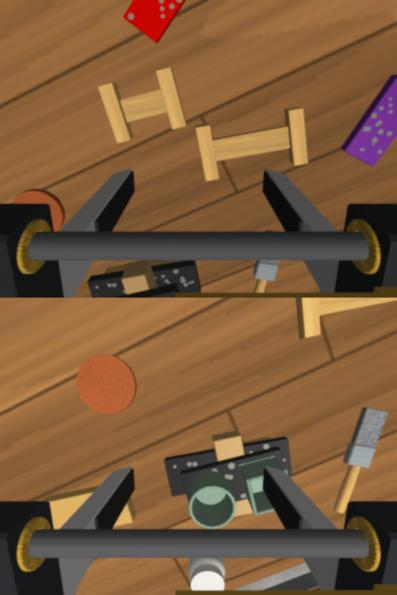

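Emit:
drive_tool([
  [0,[-2.15,0.73,0],13.5],
  [0,[-2.15,0.73,0],13.5],
  [0,[-2.15,0.73,0],13.5],
  [0,[-2.15,0.73,0],13.5],
  [0,[-2.15,0.73,0],13.5],
  [0,[-2.15,0.73,0],13.5],
  [0,[-2.15,0.73,0],13.5],
  [0,[-2.15,0.73,0],13.5],
  [0,[-2.15,0.73,0],13.5],
  [0,[-2.15,0.73,0],13.5],
])

```text
time_s: 4.25
eef_pos: [0.6709, 0.0976, 0.3004]
eef_rot: [[0.051, 0.999, -0.0], [0.999, -0.051, -0.0], [-0.0, -0.0, -1.0]]
force: [-0.4, 0.4, 0.8]
finger_gap: 0.0944
finger_force: 0.0
```

```bash
python3 look.py w3 cup pot short_shelf post long_shelf round_tile post_brick; cp pics/w3.png pics/v3.png
```

```text
4.25 [0.6709 0.0976 0.3004] [[0.051, 0.999, -0.0], [0.999, -0.051, -0.0], [-0.0, -0.0, -1.0]] [-1.0, 15.0, 80.0, -0.0, 86.0, 2.0] 0.09436620609881478
cup [315.6 225. ] 0.68 plane [0.6667 0.0872 0.108 ]
pot [327.4 137.2] 0.71 plane [0.6805 0.1613 0.108 ]
short_shelf [322.1 177.7] 0.6 plane [0.6744 0.126  0.09  ]
round_tile [146.1 295.5] 0.67 plane [ 0.4588 -0.0128  0.    ]
round_tile [14.1 33.6] 0.39 plane [0.3684 0.2778 0.    ]
```

View pics/v3.png

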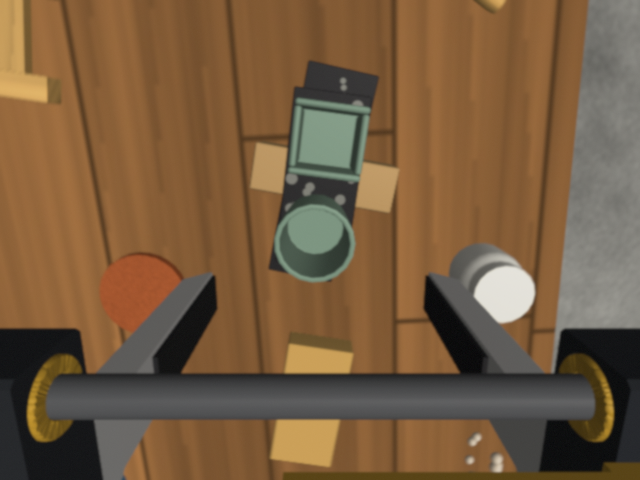

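Run:
```python
from h import *; import pickle
w2,w3=[pickle.load(open(n+".pkl","rb")) for n in("w2","w3")]
print("rim tri",tri([w2,w3],[(342,337),(315,243)]), onplane(w3,(315,243),.17))
pt=[onplane(w3,p,.168) for p in [(300,100),(370,108),(360,180),(290,170)]]; print("pot",np.mean(pt,0),[np.degrees(np.arctan2(*(pt[i]-pt[j])[[1,0]])) for i,j in((0,3),(1,2),(1,0),(2,3))])
def ang(a,b): return np.degrees(np.arctan2(*(b-a)[[1,0]]))
a,b=onplane(w3,(272,268),.108),onplane(w3,(296,88),.108); print("ss edge",a,b,ang(a,b),np.linalg.norm(a-b))
q=[onplane(w3,p,.09) for p in [(258,143),(252,190),(398,168),(389,212)]]
print("post",np.mean(q,0),ang(q[0],q[2]),ang(q[1],q[3]))
q=[onplane(w3,p,.048) for p in [(308,62),(377,76)]];print("ls end",q,ang(*q))
print("jar",onplane(w3,(504,293),.08)); 
for n,p in(("rt",(297.4,270)),("x",(380,360))): print(n,onplane(SC,p,.012))
```

```text
rim tri (array([0.66672829, 0.08684649, 0.16539488]), np.float64(0.32152948183850877)) [0.66690613 0.08789618 0.17      ]
pot [0.68121436 0.16052076 0.168     ] [np.float64(77.88744769756552), np.float64(80.47980926339322), np.float64(-9.159396678678418), np.float64(-11.021519863804013)]
ss edge [0.62548586 0.04968747 0.108     ] [0.65697333 0.20121627 0.108     ] 78.26107895555492 0.15476575595407763
post [0.67664221 0.12504503 0.09      ] -12.891307124931743 -12.150796065490841
ls end [array([0.6666203 , 0.22873783, 0.048     ]), array([0.73034291, 0.21323632, 0.048     ])] -13.672510214073027
jar [0.84715005 0.00295262 0.08      ]
rt [ 0.4540769  -0.01556964  0.012     ]
x [0.84550791 0.00695977 0.012     ]
```

The cup rim is at (315,243), the pot's top centre at (330,140), and the post ends are at (255,165) and (394,190). The jar at (504,293) is clear of the job. I'll grasp the cup.

Emit:
drive_tool([
  [0,[-0.25,-0.085,1.0],1.7],
  [0,[-0.25,-0.085,2.0],1.7],
  [0,[-0.25,-0.085,3.0],1.7],
  [0,[-0.25,-0.085,3.8],1.7],
  [0,[-0.25,-0.085,4.2],1.7],
  [0,[-0.25,-0.085,4.2],1.7],
  [0.5,[-0.25,-0.085,4.2],1.7],
  [0.7,[-0.25,-0.085,4.2],1.7],
  [0.7,[-0.25,-0.085,4.2],1.7],
  [0.7,[-0.25,-0.085,4.2],1.7],
], newtons=15)

```text
time_s: 5.48
eef_pos: [0.6684, 0.0875, 0.1349]
eef_rot: [[0.193, 0.981, 0.004], [0.981, -0.193, -0.0], [0.001, 0.004, -1.0]]
force: [-0.8, 0.2, -0.4]
finger_gap: 0.0707
finger_force: 0.0
```

Emit:
drive_tool([
  [0.7,[0,0,0],0],
  [0.7,[0,0,0],0],
  [0.7,[0,0,0],0],
  [0.7,[0,0,0],0],
  [0.7,[0,0,0],0],
  [0.7,[0,0,-0.2],0],
  [0.7,[0,0,-0.5],0],
  [0.7,[0,0,-1.0],0],
  [0.7,[0,0,-1.5],0],
  [0.7,[0,0,-1.5],0],
])

```text
time_s: 6.32
eef_pos: [0.6697, 0.0876, 0.198]
eef_rot: [[0.193, 0.981, 0.009], [0.981, -0.193, -0.0], [0.001, 0.008, -1.0]]
force: [1.5, 1.4, -0.2]
finger_gap: 0.059
finger_force: 14.9
```

```bash
python3 look.py w4 cup pot round_tile square_tile post_brick
```

```text
6.3167 [0.6697 0.0876 0.198 ] [[0.193, 0.981, 0.009], [0.981, -0.193, -0.0], [0.001, 0.008, -1.0]] [-2.0, 18.0, 86.0, 0.0, 75.0, 9.0] 0.05901128596328928
cup [321.7 280.8] 0.67 plane [0.6671 0.0636 0.108 ]
pot [311.7 124.1] 0.85 plane [0.6802 0.161  0.108 ]
square_tile [311.8 185.8] 0.63 plane [0.6691 0.1114 0.    ]
post_brick [343.5 443.7] 0.68 plane [ 0.6485 -0.1537  0.    ]
```

```bash
cat > seg.py <<'E'
import cv2,pickle,numpy as np
from h import *
def blob(n,near,lo,hi,z=None,off=None):
    im=cv2.imread(f"pics/{n}.png"); m=cv2.inRange(cv2.cvtColor(im,cv2.COLOR_BGR2HSV),np.array(lo),np.array(hi))
    m=cv2.morphologyEx(m,cv2.MORPH_OPEN,np.ones((3,3),np.uint8))
    k,l,st,ce=cv2.connectedComponentsWithStats(m); j=1+np.argmin(np.linalg.norm(ce[1:]-near,axis=1)+1e4*(st[1:,4]<150))
    return max(cv2.findContours((l==j).astype(np.uint8),cv2.RETR_EXTERNAL,cv2.CHAIN_APPROX_NONE)[0],key=len)[:,0].astype(float)
def world(c,ct,z): return np.array([onplane(c,p,z)[:2] for p in ct])
E
python3 - <<'E'
from seg import *
im=cv2.cvtColor(cv2.imread("pics/w2.png"),cv2.COLOR_BGR2HSV); print("tile",im[140,172],"wood",im[60,172],im[200,150]); im1=cv2.cvtColor(cv2.imread("pics/w1.png"),cv2.COLOR_BGR2HSV); print("bearer",im1[230,400],im1[170,235],im1[100,400])
c=pickle.load(open("w2.pkl","rb")); ct=blob("w2",(172,140),(3,150,90),(9,255,255))
W=world(c,ct,.012); (x,y),r=cv2.minEnclosingCircle(W.astype(np.float32)*1000); print(x,y,r, W.min(0),W.max(0)); e=cv2.fitEllipse(ct.astype(np.float32)); print(e)
e2=cv2.fitEllipse(blob("scene0",(300,270),(0,120,80),(9,255,255)).astype(np.float32)); print(e2, onplane(SC,e2[0],.012), tri([c,SC],[e[0],e2[0]]))
E
```

```text
tile [ 10 182 182] wood [ 14 150 178] [ 14 150 141]
bearer [ 18 138 194] [ 18 139 194] [ 15 154 151]Traceback (most recent call last):
  File "<stdin>", line 3, in <module>
  File "seg.py", line 6, in blob
    k,l,st,ce=cv2.connectedComponentsWithStats(m); j=1+np.argmin(np.linalg.norm(ce[1:]-near,axis=1)+1e4*(st[1:,4]<150))
                                                       ~~~~~~~~~^^^^^^^^^^^^^^^^^^^^^^^^^^^^^^^^^^^^^^^^^^^^^^^^^^^^^^^
    return _wrapfunc(a, 'argmin', axis=axis, out=out, **kwds)
    return bound(*args, **kwds)
ValueError: attempt to get argmin of an empty sequence
```

Run:
```python
from seg import *
c=pickle.load(open("w2.pkl","rb")); ct=blob("w2",(172,140),(6,150,60),(12,255,255))
W=world(c,ct,.012); (x,y),r=cv2.minEnclosingCircle(W.astype(np.float32)*1000); print(x,y,r, W.min(0),W.max(0)); e=cv2.fitEllipse(ct.astype(np.float32)); print(e)
e2=cv2.fitEllipse(blob("scene0",(300,270),(0,150,60),(12,255,255)).astype(np.float32)); print(e2, onplane(SC,e2[0],.012), tri([c,SC],[e[0],e2[0]]))
e=cv2.minAreaRect(blob("scene0",(203,357),(0,150,60),(12,255,255)).astype(np.float32)); print("sq",e,onplane(SC,e[0],.012),world(SC,cv2.boxPoints(e),.012))
# bearers in w1
c=pickle.load(open("w1.pkl","rb"))
for p in((235,165),(403,231)):
    ct=blob("w1",p,(16,100,150),(21,148,255)); m=cv2.minAreaRect((world(c,ct,.025)*1000).astype(np.float32)); print("bearer",len(ct),m)
```

```text
460.0375671386719 -8.113090515136719 50.711769104003906 [ 0.41047392 -0.05882478] [0.50992628 0.04197388]
((171.24996948242188, 139.24395751953125), (91.73340606689453, 99.92341613769531), 137.17709350585938)
((347.90771484375, 172.19271850585938), (17.653100967407227, 20.640796661376953), 25.73403549194336) [0.23715878 0.36417027 0.012     ] (array([0.5100158 , 0.13500983, 0.46475903]), np.float64(1250.1424629697296))
sq ((347.7940979003906, 171.67645263671875), (17.835851669311523, 21.60881996154785), 30.963754653930664) [0.23504255 0.36530593 0.012     ] [[0.22314502 0.31366062]
 [0.17937217 0.39918755]
 [0.24708003 0.41755875]
 [0.28884272 0.33256254]]
bearer 356 ((367.2016296386719, 291.3931884765625), (96.5032958984375, 101.0578842163086), 79.00164794921875)
bearer 448 ((502.9493103027344, 404.05987548828125), (156.5279083251953, 100.27759552001953), 75.10138702392578)
```

Emit:
drive_tool([
  [0.7,[-0.6,-0.8,0],0],
  [0.7,[-1.1,-1.6,0],0],
  [0.7,[-1.7,-2.4,0],0],
  [0.7,[-2.3,-3.2,0],0],
  [0.7,[-2.9,-4.0,0],0],
  [0.7,[-3.37,-4.68,0.5],0],
  [0.7,[-3.37,-4.68,1.2],0],
  [0.7,[-3.37,-4.68,2.0],0],
  [0.7,[-3.37,-4.68,2.8],0],
  [0.7,[-3.37,-4.68,3.0],0],
])

```text
time_s: 7.45
eef_pos: [0.4529, -0.0076, 0.0673]
eef_rot: [[0.194, 0.981, -0.01], [0.981, -0.194, 0.003], [0.001, -0.01, -1.0]]
force: [-0.6, 0.8, -1.4]
finger_gap: 0.0587
finger_force: 14.9
```

```bash
python3 look.py w5 cup round_tile; cp pics/w5.png pics/v5.png
```

```text
7.45 [ 0.4529 -0.0076  0.0673] [[0.194, 0.981, -0.01], [0.981, -0.194, 0.003], [0.001, -0.01, -1.0]] [-15.0, -1.0, 123.0, -0.0, 59.0, -4.0] 0.058739314244847865
cup [321.  278.8] 0.91 plane [0.4587 0.017  0.108 ]
```

View pics/v5.png

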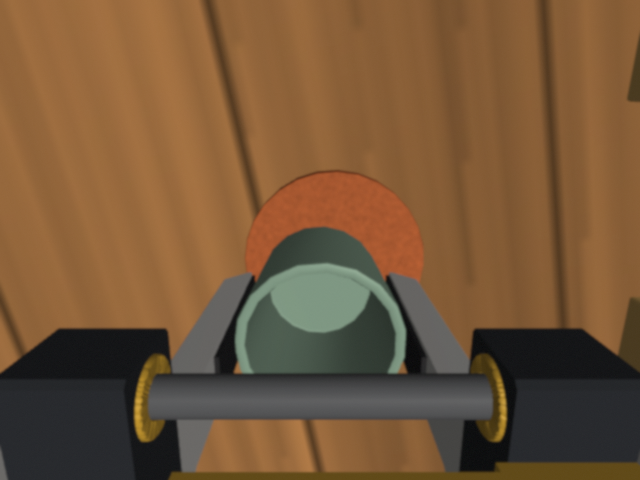

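The tile spans columns 245–424 (centre about 334), and the cup is at 321, about 7 mm off. The arm is probably still settling, so I'll hold, descend a little and read again.

Emit:
drive_tool([
  [0.7,[0,0,0],0],
  [0.7,[0,0,0],0],
  [0.7,[0,0,0],0],
  [0.7,[0,0,0.2],0],
  [0.7,[0,0,0.4],0],
  [0.7,[0,0,0.5],0],
  [0.7,[0,0,0.5],0],
  [0.7,[0,0,0.5],0],
  [0.7,[0,0,0.5],0],
  [0.7,[0,0,0.5],0],
])

```text
time_s: 8.43
eef_pos: [0.4576, -0.0086, 0.0526]
eef_rot: [[0.193, 0.981, 0.0], [0.981, -0.193, -0.0], [-0.0, 0.0, -1.0]]
force: [0.6, -0.5, -1.9]
finger_gap: 0.0586
finger_force: 14.9
```

Run:
```python
from seg import *; import runpy,sys
sys.argv=["look.py","w6"]; runpy.run_path("look.py")
c=pickle.load(open("w6.pkl","rb")); ct=blob("w6",(335,250),(6,150,60),(12,255,255)); W=world(c,ct,.012)*1000
top=W[(ct[:,1]<265)&(ct[:,1]<ct[:,1].min()+70)]
from scipy.optimize import least_squares
g=[p for p in W]
r=least_squares(lambda q:np.hypot(*(W-q).T)-50,[460,-8],loss="soft_l1",f_scale=.5); print(r.x)
```

```text
8.4333 [ 0.4576 -0.0086  0.0526] [[0.193, 0.981, 0.0], [0.981, -0.193, -0.0], [-0.0, 0.0, -1.0]] [-15.0, 1.0, 123.0, -0.0, 56.0, -4.0] 0.058585723524084345
[459.78076508  -9.73453697]
```

Emit:
drive_tool([
  [0.7,[-0.02,0.05,0.1],0],
  [0.7,[-0.02,0.05,0.2],0],
  [0.7,[-0.02,0.05,0.26],0],
  [0.7,[-0.02,0.05,0.3],0],
  [0.7,[-0.02,0.05,0.32],0],
  [0.7,[-0.02,0.05,0.34],0],
  [0.7,[-0.02,0.05,0.34],0],
  [0.7,[-0.02,0.05,0.34],0],
  [0.7,[-0.02,0.05,0.34],0],
  [0.7,[-0.02,0.05,0.34],0],
])

```text
time_s: 9.32
eef_pos: [0.4593, -0.0097, 0.039]
eef_rot: [[0.193, 0.981, 0.0], [0.981, -0.193, -0.0], [-0.0, 0.0, -1.0]]
force: [0.0, 1.1, -1.4]
finger_gap: 0.0586
finger_force: 14.9
```

Emit:
drive_tool([
  [0.7,[0,0,0.03],0],
  [0.7,[0,0,0.05],0],
  [0.7,[0,0,0.07],0],
  [0.7,[0,0,0.07],0],
  [0.7,[0,0,0.07],0],
  [0.7,[0,0,0.07],0],
  [0.7,[0,0,0.07],0],
  [0.7,[0,0,0.07],0],
  [0.7,[0,0,0.07],0],
  [0.7,[0,0,0.07],0],
])

```text
time_s: 10.15
eef_pos: [0.4594, -0.0097, 0.0375]
eef_rot: [[0.193, 0.981, -0.001], [0.981, -0.193, 0.0], [-0.0, -0.001, -1.0]]
force: [-6.5, 0.9, 13.3]
finger_gap: 0.0584
finger_force: 15.0
```

Emit:
drive_tool([
  [0.3,[0,0,0],0],
  [0,[0,0,0],0],
  [0,[0,0,0],0],
  [0,[0,0,0],0],
  [0,[0,0,-0.3],0],
  [0,[0,0,-1.0],0],
  [0,[0,0,-2.0],0],
  [0,[0,0,-3.0],0],
  [0,[0,0,-4.0],0],
  [0,[0,0,-4.8],0],
])

```text
time_s: 10.98
eef_pos: [0.4596, -0.0098, 0.2312]
eef_rot: [[0.193, 0.981, 0.003], [0.981, -0.193, -0.001], [-0.0, 0.003, -1.0]]
force: [1.1, -0.6, -0.5]
finger_gap: 0.0943
finger_force: 0.0
```

```bash
python3 look.py w7 cup round_tile
```

```text
10.9833 [ 0.4596 -0.0098  0.2312] [[0.193, 0.981, 0.003], [0.981, -0.193, -0.001], [-0.0, 0.003, -1.0]] [-15.0, -14.0, 115.0, -0.0, 78.0, -4.0] 0.09425459609404621
cup [318.2 208.5] 0.64 plane [0.4623 0.0071 0.108 ]
```

Emit:
drive_tool([
  [0,[5.24,4.61,0],0],
  [0,[5.24,4.61,0],0],
  [0,[5.24,4.61,0],0],
  [0,[5.24,4.61,0],0],
  [0,[5.24,4.61,0],0],
  [0,[5.24,4.61,0],0],
  [0,[5.24,4.61,0],0],
  [0,[5.24,4.61,0],0],
  [0,[5.24,4.61,0],0],
  [0,[5.24,4.61,0],0],
])

```text
time_s: 11.97
eef_pos: [0.6793, 0.1599, 0.2257]
eef_rot: [[0.193, 0.981, -0.004], [0.981, -0.193, -0.001], [-0.001, -0.004, -1.0]]
force: [-0.5, 0.5, -0.1]
finger_gap: 0.0937
finger_force: 0.0
```

Emit:
drive_tool([
  [0,[0,0,0.6],0],
  [0,[0,0,1.2],0],
  [0,[0,0,1.8],0],
  [0,[0,0,2.2],0],
  [0,[0,0,2.38],0],
  [0,[0,0,2.38],0],
  [0,[0,0,2.38],0],
  [0.3,[0,0,2.38],0],
  [0.7,[0,0,2.38],0],
  [0.7,[0,0,2.38],0],
])

```text
time_s: 12.8
eef_pos: [0.6813, 0.1603, 0.1344]
eef_rot: [[0.193, 0.981, 0.002], [0.981, -0.193, 0.0], [0.001, 0.002, -1.0]]
force: [0.3, 1.0, -0.0]
finger_gap: 0.0773
finger_force: 0.0
```

Emit:
drive_tool([
  [0.8,[0,0,0],0],
  [0.8,[0,0,0],0],
  [0.8,[0,0,0],0],
  [0.8,[0,0,0],0],
  [0.8,[0,0,0],0],
  [0.8,[0,0,0],0],
  [0.8,[0,0,0],0],
  [0.8,[0,0,0],0],
  [0.8,[0,0,0],0],
  [0.8,[0,0,0],0],
])

```text
time_s: 13.63
eef_pos: [0.6805, 0.1604, 0.1329]
eef_rot: [[0.193, 0.981, -0.0], [0.981, -0.193, 0.0], [0.0, -0.0, -1.0]]
force: [-1.5, 0.7, 1.9]
finger_gap: 0.0516
finger_force: 15.0
```

```bash
python3 look.py w8 pot short_shelf; cp pics/w8.png pics/v8.png
```

```text
13.6333 [0.6805 0.1604 0.1329] [[0.193, 0.981, -0.0], [0.981, -0.193, 0.0], [0.0, -0.0, -1.0]] [4.0, 25.0, 85.0, 0.0, 70.0, 15.0] 0.051556140146592586
pot [318.4 280.4] 0.64 plane [0.68   0.1609 0.108 ]
```

View pics/v8.png

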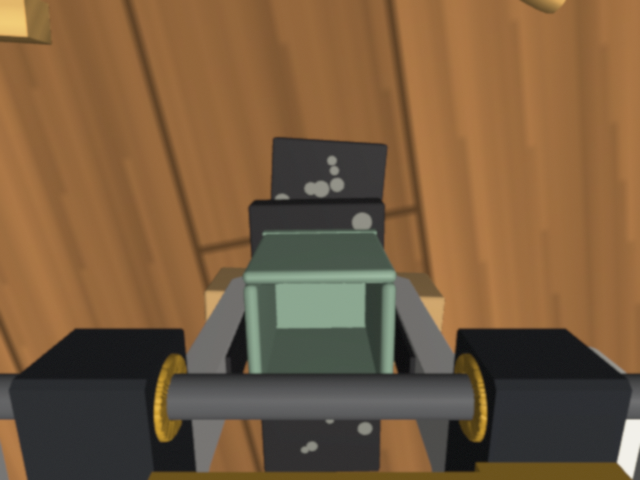

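The pot is held squarely between the fingers (rim columns 247–393), with the short shelf beneath it. I'll lift it and head for the square tile, viewing the brick on the way.

Emit:
drive_tool([
  [0.8,[0,0,-0.2],0],
  [0.8,[0,0,-0.8],0],
  [0.8,[0,0,-1.6],0],
  [0.8,[-0.5,0,-2.3],0],
  [0.8,[-1.2,0,-2.5],0],
  [0.8,[-2.1,0.1,-2.5],0],
  [0.8,[-3.0,0.1,-2.5],0],
  [0.8,[-3.9,0.1,-2.5],0],
  [0.8,[-4.8,0.2,-2.5],0],
  [0.8,[-5.6,0.2,-2.5],0],
])

```text
time_s: 14.62
eef_pos: [0.6449, -0.0634, 0.233]
eef_rot: [[0.194, 0.981, 0.001], [0.981, -0.194, -0.001], [-0.001, 0.001, -1.0]]
force: [0.1, -0.6, -1.5]
finger_gap: 0.0519
finger_force: 15.0
```

Emit:
drive_tool([
  [0.8,[-0.9,0,0],0],
  [0.8,[-1.8,0,0],0],
  [0.8,[-2.7,0.1,0],0],
  [0.8,[-3.5,0.1,0],0],
  [0.8,[-4,0.15,0],0],
  [0.8,[-4,0.15,0],0],
  [0.8,[-4,0.15,0],0],
  [0.8,[-4,0.15,0],0],
  [0.8,[-4,0.15,0],0],
  [0.8,[-4,0.15,0],0],
])

```text
time_s: 15.45
eef_pos: [0.6204, -0.2178, 0.2329]
eef_rot: [[0.192, 0.981, -0.0], [0.981, -0.192, 0.0], [0.0, -0.0, -1.0]]
force: [0.8, 0.7, -1.4]
finger_gap: 0.0518
finger_force: 15.0
```

```bash
python3 look.py w9 post_brick square_tile
```

```text
15.45 [ 0.6204 -0.2178  0.2329] [[0.192, 0.981, -0.0], [0.981, -0.192, 0.0], [0.0, -0.0, -1.0]] [-29.0, 14.0, 87.0, 0.0, 78.0, -18.0] 0.05177614344678182
post_brick [332.  129.3] 0.64 plane [ 0.645  -0.1509  0.    ]
```

Emit:
drive_tool([
  [0.8,[-0.9,-0.2,0],0],
  [0.8,[-1.8,-0.4,0],0],
  [0.8,[-2.7,-0.6,0],0],
  [0.8,[-3.6,-0.8,0],0],
  [0.8,[-4.5,-1,0],0],
  [0.8,[-5.4,-1.2,0],0],
  [0.8,[-6.3,-1.35,0],0],
  [0.8,[-6.9,-1.44,0],0],
  [0.8,[-6.9,-1.44,0],0],
  [0.8,[-6.9,-1.44,0],0],
])

```text
time_s: 16.43
eef_pos: [0.5098, -0.4795, 0.2325]
eef_rot: [[0.195, 0.981, -0.0], [0.981, -0.195, 0.001], [0.001, -0.0, -1.0]]
force: [-0.1, 0.1, -2.0]
finger_gap: 0.0518
finger_force: 15.0
```

```bash
python3 look.py w10 square_tile
python3 - <<'E'
from seg import *
c=pickle.load(open("w10.pkl","rb")); ct=blob("w10",(360,120),(6,150,60),(12,255,255)); print(ct.min(0),ct.max(0)); W=world(c,ct,.012)*1000
print(cv2.minAreaRect(W.astype(np.float32)))
c=pickle.load(open("w9.pkl","rb")); im=cv2.cvtColor(cv2.imread("pics/w9.png"),cv2.COLOR_BGR2HSV); print(im[129,332],im[60,332],im[129,200],im[129,450])
cv2.imwrite("pics/v9.png",np.hstack([cv2.imread("pics/w9.png"),cv2.imread("pics/w10.png")])[::2,::2])
E
```

```text
16.4333 [ 0.5098 -0.4795  0.2325] [[0.195, 0.981, -0.0], [0.981, -0.195, 0.001], [0.001, -0.0, -1.0]] [-53.0, 20.0, 80.0, 0.0, 80.0, -41.0] 0.051793250978753404
square_tile [316.8 126.3] 0.75 plane [ 0.5214 -0.4072  0.    ]
[253.  62.] [380. 192.]
((521.9608154296875, -410.2997131347656), (100.16938781738281, 99.94766235351562), 87.99596405029297)
[ 19 137 218] [ 19 134 220] [ 14 156 129] [ 14 154 101]
```

View pics/v9.png

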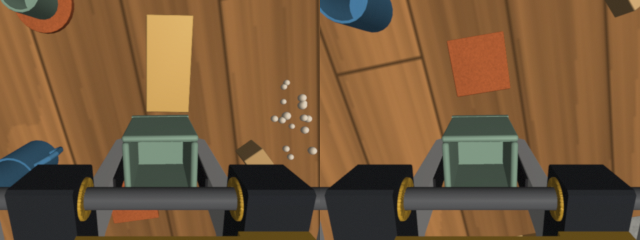

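The brick is visible at (340,125) and the square tile at (633,128) in full-scale pixels. The tile measures 100×100 mm at (0.522,−0.410). I'll place the pot there.

Emit:
drive_tool([
  [0.8,[0.9,0,0],0],
  [0.8,[1.757,-0.04,0.3],0],
  [0.8,[1.757,-0.04,1.1],0],
  [0.8,[1.757,-0.04,2.0],0],
  [0.8,[1.757,-0.04,2.9],0],
  [0.8,[1.757,-0.04,3.7],0],
  [0.8,[1.757,-0.04,4.3],0],
  [0.8,[1.757,-0.04,4.6],0],
  [0.8,[1.757,-0.04,4.65],0],
  [0.8,[1.757,-0.04,4.65],0],
])

```text
time_s: 17.37
eef_pos: [0.5229, -0.4088, 0.0471]
eef_rot: [[0.192, 0.981, -0.0], [0.981, -0.192, 0.0], [0.0, -0.0, -1.0]]
force: [0.4, -0.6, -1.7]
finger_gap: 0.0519
finger_force: 15.0
```

Emit:
drive_tool([
  [0.8,[0,0,0],0],
  [0.8,[0,0,0.05],0],
  [0.8,[0,0,0.1],0],
  [0.8,[0,0,0.13],0],
  [0.8,[0,0,0.16],0],
  [0.8,[0,0,0.18],0],
  [0.8,[0,0,0.18],0],
  [0.8,[0,0,0.18],0],
  [0.8,[0,0,0.18],0],
  [0.8,[0,0,0.18],0],
])

```text
time_s: 18.2
eef_pos: [0.5223, -0.4096, 0.0397]
eef_rot: [[0.193, 0.981, 0.0], [0.981, -0.193, -0.0], [-0.0, 0.0, -1.0]]
force: [-0.6, 0.9, -1.6]
finger_gap: 0.052
finger_force: 15.0
```

Emit:
drive_tool([
  [0.8,[0,0,0.02],0],
  [0.8,[0,0,0.04],0],
  [0.8,[0,0,0.06],0],
  [0.8,[0,0,0.08],0],
  [0.8,[0,0,0.08],0],
  [0.8,[0,0,0.08],0],
  [0.8,[0,0,0.08],0],
  [0.8,[0,0,0.08],0],
  [0.8,[0,0,0.08],0],
  [0.8,[0,0,0.08],0],
])

```text
time_s: 19.03
eef_pos: [0.5223, -0.4096, 0.0369]
eef_rot: [[0.193, 0.981, -0.0], [0.981, -0.193, -0.0], [-0.0, -0.0, -1.0]]
force: [-2.5, 2.6, 5.2]
finger_gap: 0.0525
finger_force: 15.0
```

Emit:
drive_tool([
  [0.4,[0,0,0],0],
  [0,[0,0,0],0],
  [0,[0,0,0],0],
  [0,[0,0,0],0],
  [0,[0,0,-0.3],0],
  [0,[0,0,-1.0],0],
  [0,[0,0,-2.0],0],
  [0,[0,0,-3.0],0],
  [0,[0,0,-4.0],0],
  [0,[0,0,-4.9],0],
])

```text
time_s: 19.87
eef_pos: [0.5225, -0.4097, 0.2364]
eef_rot: [[0.193, 0.981, 0.002], [0.981, -0.193, -0.002], [-0.002, 0.002, -1.0]]
force: [0.6, -0.9, 0.5]
finger_gap: 0.0936
finger_force: 0.0
```

```bash
python3 look.py w11 pot square_tile
python3 - <<'E'
from seg import *
c=pickle.load(open("w9.pkl","rb")); ct=blob("w9",(335,120),(17,90,170),(21,150,255)); W=world(c,ct,.032)*1000; print("brick",ct.min(0),ct.max(0),cv2.minAreaRect(W.astype(np.float32)))
# zone visible of tile and pot top quad
c=pickle.load(open("w11.pkl","rb")); print(onplane(c,(0,0),.0))
im=cv2.cvtColor(cv2.imread("pics/w1.png"),cv2.COLOR_BGR2HSV)
c=pickle.load(open("w1.pkl","rb"))
m=cv2.inRange(im,(16,60,100),(22,255,255)); m=cv2.morphologyEx(m,cv2.MORPH_OPEN,np.ones((3,3),np.uint8)); cv2.imwrite("pics/m1.png",np.vstack([m,cv2.imread("pics/w1.png",0)])[:, :][np.r_[80:320,560:800]])
E
```

```text
19.8667 [ 0.5225 -0.4097  0.2364] [[0.193, 0.981, 0.002], [0.981, -0.193, -0.002], [-0.002, 0.002, -1.0]] [-48.0, 15.0, 86.0, 0.0, 79.0, -37.0] 0.0936413672776865
pot [320.7 205.1] 0.92 plane [ 0.5271 -0.3918  0.108 ]
brick [293.  29.] [385. 222.] ((647.94775390625, -152.91671752929688), (157.98451232910156, 74.3900375366211), 78.03272247314453)
[ 0.28736796 -0.18203982  0.        ]
```

View pics/m1.png

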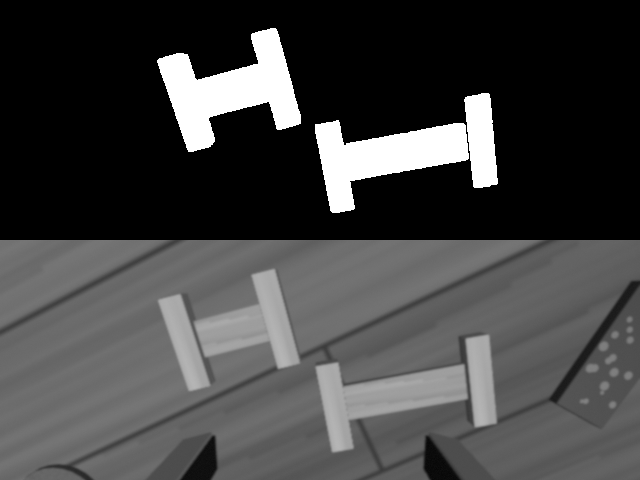

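Run:
```python
from h import *; import pickle
c=pickle.load(open("w1.pkl","rb"))
D=dict(sb=([(159,297),(183,294),(210,387),(190,391)],[(252,272),(274,269),(299,364),(278,367)],(.05)),lb=([(316,366),(338,362),(354,448),(332,452)],[(465,337),(489,335),(496,424),(474,427)],.08))
for k,(a,b,h) in D.items():
    A=np.array([onplane(c,(u,v-160),.025)[:2] for u,v in a]);B=np.array([onplane(c,(u,v-160),.025)[:2] for u,v in b])
    d=B.mean(0)-A.mean(0); print(k,(A.mean(0)+B.mean(0))/2,np.degrees(np.arctan2(d[1],d[0])),np.linalg.norm(d),2*h,[np.linalg.norm(A[0]-A[3]),np.linalg.norm(B[0]-B[3])], [np.degrees(np.arctan2(*(q[0]-q[3])[::-1])) for q in(A,B)])
```

```text
sb [0.36464494 0.27825289] 79.55430920733262 0.09848320768963548 0.1 [np.float64(0.10162875928107573), np.float64(0.09982018466477088)] [np.float64(168.53860692448734), np.float64(168.5899421601179)]
lb [0.50632231 0.41898715] 75.4095973188089 0.1588722698007905 0.16 [np.float64(0.09918874434721923), np.float64(0.10051193703847039)] [np.float64(165.0829216758777), np.float64(165.31773182691205)]
```

Emit:
drive_tool([
  [0,[0.9,0.1,-0.6],0],
  [0,[1.8,0.2,-0.6],0],
  [0,[2.7,0.3,-0.6],0],
  [0,[3.6,0.4,-0.6],0],
  [0,[4.6,0.5,-0.6],0],
  [0,[5.6,0.6,-0.6],0],
  [0,[6.6,0.7,-0.6],0],
  [0,[7.6,0.8,-0.6],0],
  [0,[8.6,0.9,-0.6],0],
  [0,[9.6,1,-0.6],0],
])

```text
time_s: 20.85
eef_pos: [0.6351, -0.0383, 0.2549]
eef_rot: [[0.193, 0.981, -0.003], [0.981, -0.193, 0.001], [0.0, -0.003, -1.0]]
force: [0.6, -1.1, -0.8]
finger_gap: 0.0936
finger_force: 0.0
```

Emit:
drive_tool([
  [0,[1,0.2,0],0],
  [0,[2,0.3,0],0],
  [0,[2.65,0.4,0],0],
  [0,[2.65,0.4,0],0],
  [0,[2.65,0.4,0],0],
  [0,[2.65,0.4,0],0],
  [0,[2.65,0.4,0],0],
  [0,[2.65,0.4,0],0],
  [0,[2.65,0.4,0],0],
  [0,[2.65,0.4,0],0],
])

```text
time_s: 21.68
eef_pos: [0.6718, 0.0594, 0.2566]
eef_rot: [[0.195, 0.981, 0.0], [0.981, -0.195, -0.0], [-0.0, 0.0, -1.0]]
force: [-0.5, -0.2, 0.2]
finger_gap: 0.0939
finger_force: 0.0
```

```bash
python3 look.py w12 short_shelf post long_shelf; cp pics/w12.png pics/v12.png
python3 - <<'E'
from workcell import optics; import cv2
from seg import *
f=optics.grab_frame("side"); cv2.imwrite("pics/side1.png",f["pixels"])
f=optics.grab_frame("scene"); cv2.imwrite("pics/scene1.png",f["pixels"])
for q in("cup","pot","round_tile","square_tile"):
  for d in optics.mark_of(q,f)[:1]: p=np.array(d["xy"])*[640,480]; print(q,p,d["confidence"],onplane(SC,p,.012 if q in("cup","pot") else 0))
E
```

```text
21.6833 [0.6718 0.0594 0.2566] [[0.195, 0.981, 0.0], [0.981, -0.195, -0.0], [-0.0, 0.0, -1.0]] [-5.0, 16.0, 83.0, -0.0, 81.0, 7.0] 0.09394356785643158
short_shelf [307.2 138.6] 0.89 plane [0.6748 0.1237 0.09  ]
post [335.9 386.8] 0.53 plane [ 0.6523 -0.1224  0.048 ]
cup [300.608 269.52 ] 0.77 [ 0.45890799 -0.00618529  0.012     ]
pot [200.    355.008] 0.91 [ 0.51235534 -0.41218978  0.012     ]
round_tile [297.024 271.92 ] 0.76 [ 0.45372491 -0.01744847  0.        ]
square_tile [204.608 357.024] 0.67 [ 0.52111418 -0.40415707  0.        ]
```

View pics/v12.png

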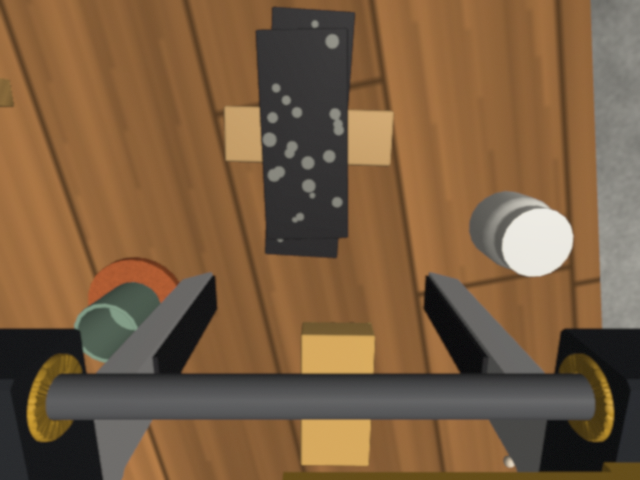

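Run:
```python
from seg import *
c=pickle.load(open("w12.pkl","rb"))
def ang(a,b): return np.degrees(np.arctan2(*(b-a)[[1,0]]))
q=[onplane(c,p,.108) for p in [(257,31),(352,29),(347,237),(265,240)]];print("ss",np.mean(q,0),ang(q[3],q[0]),ang(q[2],q[1]),np.linalg.norm(q[0]-q[3]),np.linalg.norm(q[1]-q[2]),np.linalg.norm(q[0]-q[1]),np.linalg.norm(q[2]-q[3]))
q=[onplane(c,p,.09) for p in [(225,107),(225,160),(392,112),(390,165)]];print("post",np.mean(q,0),ang(q[0],q[2]),ang(q[1],q[3]),np.linalg.norm(q[0]-q[2]))
q=[onplane(c,p,.048) for p in [(273,8),(355,12),(337,257),(265,255)]];print("ls",np.mean(q,0),ang(q[3],q[0]),ang(q[2],q[1]),np.linalg.norm(q[0]-q[3]))
c=pickle.load(open("w11.pkl","rb")); print("pot",onplane(c,(320.7,205.1),.012));
```

```text
ss [0.6737382  0.12304714 0.108     ] 79.02813099272656 78.3480278511147 0.14855093468943745 0.14741579237030297 0.06522993808765652 0.06350806665566316
post [0.67581308 0.12522199 0.09      ] -12.876695046438003 -12.948787423792963 0.1266239352328725
ls [0.67274519 0.12043087 0.048     ] 75.13739594474015 75.32226248934407 0.20861551701215858
pot [ 0.52408286 -0.40905316  0.012     ]
```

The shelf quad runs from (257,31) to (347,237), lying square over the post. The jar is at (520,235), well clear. I'll grasp the short shelf at its centre with the fingertips just above the post.

Emit:
drive_tool([
  [0,[0.8,-0.13,0.3],0],
  [0,[1.575,-0.26,0.8],0],
  [0,[1.575,-0.26,1.6],0],
  [0,[1.575,-0.26,2.4],0],
  [0,[1.575,-0.26,3.0],0],
  [0,[1.575,-0.26,3.4],0],
  [0,[1.575,-0.26,3.5],0],
  [0,[1.575,-0.26,3.5],0],
  [0,[1.575,-0.26,3.5],0],
  [0,[1.575,-0.26,3.5],0],
], newtons=40)

```text
time_s: 23.02
eef_pos: [0.6752, 0.1242, 0.1186]
eef_rot: [[0.193, 0.981, 0.003], [0.981, -0.193, 0.0], [0.001, 0.003, -1.0]]
force: [-0.0, 0.1, -0.1]
finger_gap: 0.0942
finger_force: 0.0
```

Emit:
drive_tool([
  [0,[-0.02,0,0.15],0],
  [0,[-0.02,0,0.3],0],
  [0,[-0.02,0,0.32],0],
  [0,[-0.02,0,0.32],0],
  [0.2,[-0.02,0,0.32],0],
  [0.3,[-0.02,0,0.32],0],
  [0.5,[-0.02,0,0.32],0],
  [0.6,[-0.02,0,0.32],0],
  [0.6,[-0.02,0,0.32],0],
  [0.6,[-0.02,0,0.32],0],
])

```text
time_s: 23.85
eef_pos: [0.6735, 0.1235, 0.1038]
eef_rot: [[0.193, 0.981, -0.001], [0.981, -0.193, 0.0], [0.0, -0.001, -1.0]]
force: [-2.3, 0.4, 1.9]
finger_gap: 0.0636
finger_force: 39.9
```

Emit:
drive_tool([
  [0.6,[0,0,0],0],
  [0.6,[0,0,0],0],
  [0.6,[0,0,0],0],
  [0.6,[0,0,0],0],
  [0.6,[0,0,0],0],
  [0.6,[0,0,0],0],
  [0.6,[0,0,-0.1],0],
  [0.6,[0,0,-0.3],0],
  [0.6,[0,0,-0.5],0],
  [0.6,[0,0,-0.5],0],
])

```text
time_s: 24.68
eef_pos: [0.6751, 0.1233, 0.1258]
eef_rot: [[0.193, 0.981, 0.004], [0.981, -0.193, -0.0], [0.001, 0.004, -1.0]]
force: [0.1, 0.6, -4.3]
finger_gap: 0.0639
finger_force: 39.9
```

```bash
python3 look.py w13 short_shelf post long_shelf; cp pics/w13.png pics/v13.png
```

```text
24.6833 [0.6751 0.1233 0.1258] [[0.193, 0.981, 0.004], [0.981, -0.193, -0.0], [0.001, 0.004, -1.0]] [1.0, 24.0, 87.0, -0.0, 69.0, 12.0] 0.06388771139314627
short_shelf [319.1 288.8] 0.96 plane [0.6734 0.1152 0.09  ]
```

View pics/v13.png

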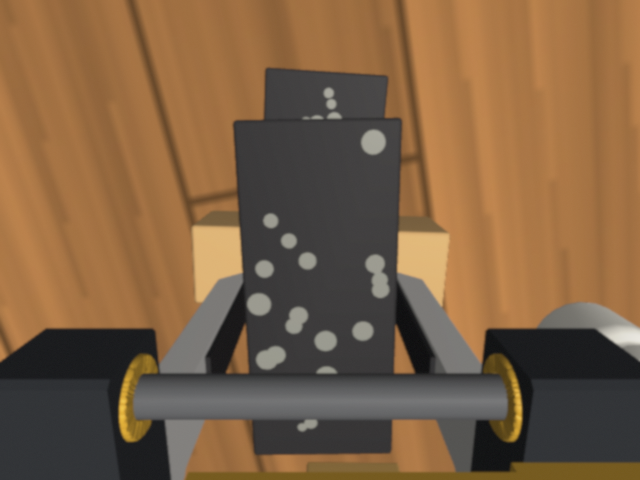

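The shelf is held level (columns 235–400) with the post still in place below. I'll carry it to the short bearers.

Emit:
drive_tool([
  [0.6,[0,0,-0.6],0],
  [0.6,[0.2,-0.7,-1],0],
  [0.6,[0.4,-1.5,-1],0],
  [0.6,[0.7,-2.4,-1],0],
  [0.6,[0.9,-3.3,-1],0],
  [0.6,[1.2,-4.2,-1],0],
  [0.6,[1.4,-5.1,-1],0],
  [0.6,[1.7,-6.0,-1],0],
  [0.6,[1.9,-6.9,-1],0],
  [0.6,[2.1,-7.7,-1],0],
])

```text
time_s: 25.72
eef_pos: [0.3854, 0.2658, 0.1632]
eef_rot: [[0.193, 0.981, -0.001], [0.981, -0.193, -0.0], [-0.0, -0.001, -1.0]]
force: [0.1, 0.4, -3.8]
finger_gap: 0.064
finger_force: 39.9
```

Emit:
drive_tool([
  [0.6,[0.21,-0.6,0],0],
  [0.6,[0.21,-0.63,0],0],
  [0.6,[0.21,-0.63,0],0],
  [0.6,[0.21,-0.63,0.2],0],
  [0.6,[0.21,-0.63,0.7],0],
  [0.6,[0.21,-0.63,1.2],0],
  [0.6,[0.21,-0.63,1.7],0],
  [0.6,[0.21,-0.63,2.2],0],
  [0.6,[0.21,-0.63,2.4],0],
  [0.6,[0.21,-0.63,2.4],0],
])

```text
time_s: 26.55
eef_pos: [0.3637, 0.2771, 0.0652]
eef_rot: [[0.195, 0.981, -0.005], [0.981, -0.195, -0.002], [-0.003, -0.004, -1.0]]
force: [0.0, 0.1, -3.8]
finger_gap: 0.064
finger_force: 39.9
```

```bash
python3 look.py w14 short_shelf short_bearers; cp pics/w14.png pics/v14.png
```

```text
26.55 [0.3637 0.2771 0.0652] [[0.195, 0.981, -0.005], [0.981, -0.195, -0.002], [-0.003, -0.004, -1.0]] [23.0, -0.0, 122.0, -0.0, 58.0, 34.0] 0.06395174359657652
short_shelf [ 7.6 97.5] 0.93 plane [0.2812 0.3765 0.09  ]
short_shelf [320. 288.] 0.6 plane [0.3671 0.2928 0.09  ]
```

View pics/v14.png

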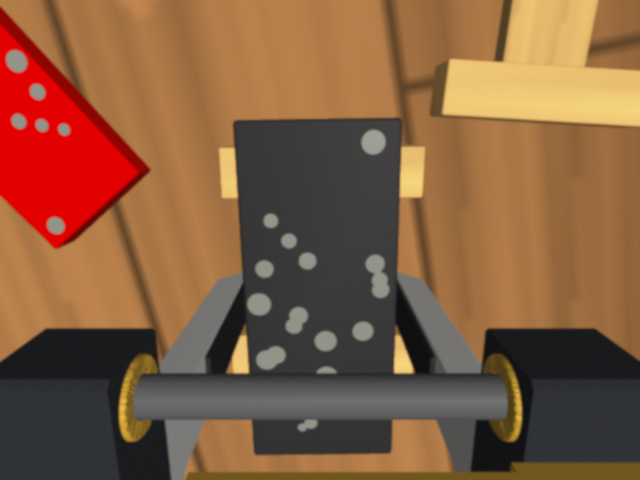

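The batten spans columns 220–425 and the shelf 235–400, so it is well centred over the bearers. I'll lower it.

Run:
```python
from h import *; import pickle
c=pickle.load(open("w14.pkl","rb")); b=onplane(c,(322,173),.025); print(b, b-.05*np.array([.19,.98,0]))
```

```text
[0.37452    0.32623571 0.025     ] [0.36502    0.27723571 0.025     ]
```

Emit:
drive_tool([
  [0.6,[0,0,0],0],
  [0.6,[0,0,0.1],0],
  [0.6,[0,0,0.3],0],
  [0.6,[0,0,0.45],0],
  [0.6,[0,0,0.55],0],
  [0.6,[0,0,0.6],0],
  [0.6,[0,0,0.6],0],
  [0.6,[0,0,0.6],0],
  [0.6,[0,0,0.6],0],
  [0.6,[0,0,0.6],0],
])

```text
time_s: 27.53
eef_pos: [0.3649, 0.2786, 0.044]
eef_rot: [[0.193, 0.981, 0.001], [0.981, -0.193, 0.0], [0.0, 0.001, -1.0]]
force: [-0.2, -0.6, -4.3]
finger_gap: 0.0637
finger_force: 39.9
```

Emit:
drive_tool([
  [0.6,[0,0,0.04],0],
  [0.6,[0,0,0.07],0],
  [0.6,[0,0,0.1],0],
  [0.6,[0,0,0.12],0],
  [0.6,[0,0,0.14],0],
  [0.6,[0,0,0.14],0],
  [0.6,[0,0,0.14],0],
  [0.6,[0,0,0.14],0],
  [0.6,[0,0,0.14],0],
  [0.6,[0,0,0.14],0],
])

```text
time_s: 28.37
eef_pos: [0.3646, 0.2784, 0.0387]
eef_rot: [[0.193, 0.981, -0.001], [0.981, -0.193, -0.001], [-0.001, -0.001, -1.0]]
force: [-3.1, -2.7, 4.4]
finger_gap: 0.0636
finger_force: 39.9
```

Emit:
drive_tool([
  [0.3,[0,0,0],0],
  [0,[0,0,0],0],
  [0,[0,0,0],0],
  [0,[0,0,0],0],
  [0,[0,0,-0.3],0],
  [0,[0,0,-1.0],0],
  [0,[0,0,-2.0],0],
  [0,[0,0,-3.0],0],
  [0,[0,0,-4.0],0],
  [0,[0,0,-4.9],0],
])

```text
time_s: 29.2
eef_pos: [0.3648, 0.2785, 0.2368]
eef_rot: [[0.193, 0.981, 0.002], [0.981, -0.193, 0.001], [0.001, 0.002, -1.0]]
force: [0.3, 0.2, 0.2]
finger_gap: 0.0943
finger_force: 0.0
```

```bash
python3 look.py w15 short_shelf short_bearers; python3 -c "
from h import *; import pickle
c=pickle.load(open('w15.pkl','rb')); print('proj expected centre (z=.025)',proj(c,[[.3646,.2783,.025]]))"
```

```text
29.2 [0.3648 0.2785 0.2368] [[0.193, 0.981, 0.002], [0.981, -0.193, 0.001], [0.001, 0.002, -1.0]] [23.0, -14.0, 115.0, -0.0, 79.0, 34.0] 0.0943387389774548
short_shelf [321.1 208.3] 0.92 plane [0.3686 0.291  0.09  ]
short_shelf [141.2 112. ] 0.61 plane [0.2561 0.3844 0.09  ]
proj expected centre (z=.025) [[319.14937125 209.51912669]]
```

Emit:
drive_tool([
  [0,[-0.2,0.8,0],-1.4],
  [0,[-0.4,1.7,0],-2.8],
  [0,[-0.6,2.6,0],-4.2],
  [0,[-0.9,3.5,0],-5.6],
  [0,[-1.2,4.4,0],-7.0],
  [0,[-1.4,5.3,0],-8.4],
  [0,[-1.7,6.2,0],-9.8],
  [0,[-1.9,7.1,0],-11.2],
  [0,[-2.1,8.0,0],-12.6],
  [0,[-2.26,8.37,0],-13.7],
])

```text
time_s: 30.18
eef_pos: [0.6777, 0.1228, 0.2305]
eef_rot: [[-0.844, 0.536, -0.003], [0.536, 0.844, -0.0], [0.002, -0.002, -1.0]]
force: [0.7, 0.2, -0.3]
finger_gap: 0.0943
finger_force: 0.0
```

Emit:
drive_tool([
  [0,[0,0,0],-1.4],
  [0,[0,0,0],-2.8],
  [0,[0,0,0],-3.9],
  [0,[0,0,0],-3.9],
  [0,[0,0,0],-3.9],
  [0,[0,0,0],-3.9],
  [0,[0,0,0],-3.9],
  [0,[0,0,0],-3.9],
  [0,[0,0,0],-3.9],
  [0,[0,0,0],-3.9],
])

```text
time_s: 31.02
eef_pos: [0.6757, 0.1251, 0.2341]
eef_rot: [[-0.974, 0.228, 0.0], [0.228, 0.974, -0.0], [-0.0, 0.0, -1.0]]
force: [0.2, -1.1, -0.1]
finger_gap: 0.0939
finger_force: 0.0
```

```bash
python3 look.py w16 post long_shelf; cp pics/w16.png pics/v16.png
```

```text
31.0167 [0.6757 0.1251 0.2341] [[-0.974, 0.228, 0.0], [0.228, 0.974, -0.0], [-0.0, 0.0, -1.0]] [1.0, 18.0, 82.0, -0.0, 79.0, -76.0] 0.09389269230258351
post [323.7 213.7] 0.92 plane [0.6756 0.1281 0.048 ]
```

View pics/v16.png

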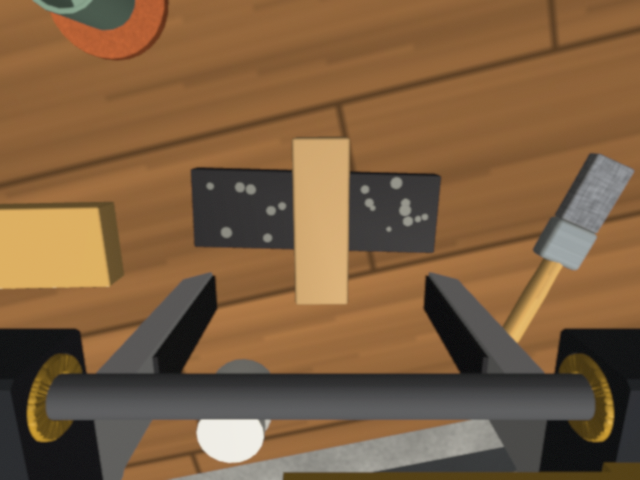

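The post's top spans (293,138)–(347,303) and the long shelf (192,169)–(435,252). I'll compute both.

Run:
```python
from h import *; import pickle
c=pickle.load(open("w16.pkl","rb"))
def ang(a,b): return np.degrees(np.arctan2(*(b-a)[[1,0]]))
q=[onplane(c,p,.09) for p in [(293,138),(350,138),(347,303),(297,304)]];print("post",np.mean(q,0),ang(q[0],q[3]),ang(q[1],q[2]),np.linalg.norm(q[0]-q[3]))
q=[onplane(c,p,.048) for p in [(192,169),(440,176),(435,252),(194,247)]];print("ls",np.mean(q,0),ang(q[0],q[1]),ang(q[3],q[2]),np.linalg.norm(q[0]-q[1]))
```

```text
post [0.67535833 0.12631888 0.09      ] -12.667204524610993 -13.23230906312206 0.12847739404607544
ls [0.67245304 0.12158852 0.048     ] 75.2230746493255 75.60324659610225 0.20640772785167935
```

Emit:
drive_tool([
  [0,[0,0.02,0.8],0],
  [0,[0,0.02,1.7],0],
  [0,[0,0.02,2.6],0],
  [0,[0,0.02,3.4],0],
  [0,[0,0.02,4.0],0],
  [0,[0,0.02,4.15],0],
  [0,[0,0.02,4.2],0],
  [0,[0,0.02,4.2],0],
  [0.4,[0,0.02,4.2],0],
  [0.8,[0,0.02,4.2],0],
])

```text
time_s: 32.0
eef_pos: [0.6776, 0.1259, 0.0687]
eef_rot: [[-0.974, 0.227, 0.004], [0.227, 0.974, 0.0], [-0.004, 0.001, -1.0]]
force: [-0.1, -0.0, 0.4]
finger_gap: 0.0841
finger_force: 0.0
```

Emit:
drive_tool([
  [0.8,[0,0,0],0],
  [0.8,[0,0,0],0],
  [0.8,[0,0,0],0],
  [0.8,[0,0,0],0],
  [0.8,[0,0,0],0],
  [0.8,[0,0,0],0],
  [0.8,[0,0,0],0],
  [0.8,[0,0,0],0],
  [0.8,[0,0,0],0],
  [0.8,[0,0,0],0],
])

```text
time_s: 32.83
eef_pos: [0.6758, 0.1258, 0.066]
eef_rot: [[-0.974, 0.227, -0.0], [0.227, 0.974, -0.0], [0.0, -0.0, -1.0]]
force: [-0.8, -0.9, 1.1]
finger_gap: 0.0418
finger_force: 40.0
```

Emit:
drive_tool([
  [0.8,[0,0,-0.2],0],
  [0.8,[0,0,-0.8],0],
  [0.8,[0,0,-1.6],0],
  [0.8,[0,-0.4,-2.4],1],
  [0.8,[-0.1,-1.2,-2.5],2.3],
  [0.8,[-0.2,-2.0,-2.5],3.6],
  [0.8,[-0.3,-2.8,-2.5],4.9],
  [0.8,[-0.4,-3.6,-2.5],6.2],
  [0.8,[-0.6,-4.4,-2.5],7.5],
  [0.8,[-0.7,-5.2,-2.5],8.8],
])

```text
time_s: 33.67
eef_pos: [0.655, -0.0844, 0.1652]
eef_rot: [[-0.538, 0.843, -0.002], [0.843, 0.538, 0.001], [0.001, -0.001, -1.0]]
force: [0.1, -0.3, -3.9]
finger_gap: 0.0415
finger_force: 40.0
```

```bash
cat > to.py <<'E'
import sys,numpy as np
from workcell import telemetry
s=telemetry.state(); R=np.array(s["eef_rot"]); x,y,z,a=map(float,sys.argv[1:])
d=np.array([x,y,z])-s["eef_pos"]; ya=np.degrees(np.arctan2(R[1,1],R[0,1])); print("shift",(R.T@d/.04).round(3),"yaw",round(((ya-a+180)%360-180)/5,2),"at",np.round(s["eef_pos"],4),ya)
E
python3 to.py .648 -.153 .166 -12
```

```text
shift [-1.353 -1.07  -0.02 ] yaw 8.91 at [ 0.655  -0.0844  0.1652] 32.54232240607468
```

Emit:
drive_tool([
  [0.8,[-0.4,-0.3,0],1.3],
  [0.8,[-0.9,-0.7,0],2.6],
  [0.8,[-1.35,-1.07,0],3.9],
  [0.8,[-1.35,-1.07,0],5.2],
  [0.8,[-1.35,-1.07,0],6.5],
  [0.8,[-1.35,-1.07,0],7.8],
  [0.8,[-1.35,-1.07,0],8.97],
  [0.8,[-1.35,-1.07,0],8.97],
  [0.8,[-1.35,-1.07,0],8.97],
  [0.8,[-1.35,-1.07,0],8.97],
])

```text
time_s: 34.5
eef_pos: [0.6488, -0.1514, 0.1655]
eef_rot: [[0.205, 0.979, -0.001], [0.979, -0.205, 0.0], [0.0, -0.001, -1.0]]
force: [0.1, 1.1, -4.4]
finger_gap: 0.0416
finger_force: 40.0
```

```bash
python3 to.py .648 -.153 .054 -12
```

```text
shift [-0.044 -0.008  2.789] yaw 0.03 at [ 0.6488 -0.1514  0.1655] -11.858183987789696
```

Emit:
drive_tool([
  [0.8,[-0.03,-0.01,0.5],0],
  [0.8,[-0.03,-0.01,1.2],0],
  [0.8,[-0.03,-0.01,1.9],0],
  [0.8,[-0.03,-0.01,2.4],0],
  [0.8,[-0.03,-0.01,2.65],0],
  [0.8,[-0.03,-0.01,2.72],0],
  [0.8,[-0.03,-0.01,2.75],0],
  [0.8,[-0.03,-0.01,2.75],0],
  [0.8,[-0.03,-0.01,2.75],0],
  [0.8,[-0.03,-0.01,2.75],0],
])

```text
time_s: 35.33
eef_pos: [0.6497, -0.1532, 0.0579]
eef_rot: [[0.208, 0.978, 0.003], [0.978, -0.208, -0.001], [-0.001, 0.003, -1.0]]
force: [0.4, -0.1, -5.4]
finger_gap: 0.0415
finger_force: 40.0
```

Emit:
drive_tool([
  [0.8,[0,0,0],0],
  [0.8,[0,0,0.04],0],
  [0.8,[0,0,0.07],0],
  [0.8,[0,0,0.1],0],
  [0.8,[0,0,0.12],0],
  [0.8,[0,0,0.14],0],
  [0.8,[0,0,0.14],0],
  [0.8,[0,0,0.14],0],
  [0.8,[0,0,0.14],0],
  [0.8,[0,0,0.14],0],
])

```text
time_s: 36.17
eef_pos: [0.6486, -0.1527, 0.0505]
eef_rot: [[0.208, 0.978, 0.0], [0.978, -0.208, -0.0], [-0.0, 0.0, -1.0]]
force: [0.1, 0.1, -4.4]
finger_gap: 0.042
finger_force: 40.0
```

Emit:
drive_tool([
  [0.8,[0,0,0.02],0],
  [0.8,[0,0,0.04],0],
  [0.8,[0,0,0.05],0],
  [0.8,[0,0,0.06],0],
  [0.8,[0,0,0.06],0],
  [0.8,[0,0,0.06],0],
  [0.8,[0,0,0.06],0],
  [0.8,[0,0,0.06],0],
  [0.8,[0,0,0.06],0],
  [0.8,[0,0,0.06],0],
])

```text
time_s: 37.0
eef_pos: [0.6488, -0.1529, 0.05]
eef_rot: [[0.208, 0.978, -0.0], [0.978, -0.208, -0.0], [-0.0, 0.0, -1.0]]
force: [-5.8, 1.4, 6.9]
finger_gap: 0.0418
finger_force: 40.0
```

Emit:
drive_tool([
  [0.3,[0,0,0],0],
  [0,[0,0,0],0],
  [0,[0,0,0],0],
  [0,[0,0,0],0],
  [0,[0,0,0],0],
  [0,[0,0,-0.5],0],
  [0,[0,0,-1.3],0],
  [0,[0,0,-2.2],0],
  [0,[0,0,-3.1],0],
  [0,[0,0,-4.0],0],
])

```text
time_s: 37.83
eef_pos: [0.6483, -0.1526, 0.2095]
eef_rot: [[0.208, 0.978, -0.0], [0.978, -0.208, 0.0], [0.0, -0.0, -1.0]]
force: [1.0, 0.0, -0.2]
finger_gap: 0.0936
finger_force: 0.0
```

```bash
python3 look.py w17 post
python3 - <<'E'
from seg import *
c=pickle.load(open("w17.pkl","rb")); print(proj(c,[[.648,-.153,.032]]))
E
python3 to.py .6726 .06 .24 -14.6
```

```text
37.8333 [ 0.6483 -0.1526  0.2095] [[0.208, 0.978, -0.0], [0.978, -0.208, 0.0], [0.0, -0.0, -1.0]] [-23.0, 16.0, 87.0, -0.0, 76.0, -11.0] 0.09363788956057605
[[319.46799085 217.15881221]]
shift [ 5.342 -0.609 -0.605] yaw 0.52 at [ 0.6524 -0.1542  0.2167] -11.983057072508569
```

Emit:
drive_tool([
  [0,[0.9,-0.1,-0.7],0.5],
  [0,[1.8,-0.2,-0.7],0.5],
  [0,[2.7,-0.3,-0.7],0.5],
  [0,[3.6,-0.4,-0.7],0.5],
  [0,[4.5,-0.5,-0.7],0.5],
  [0,[5.3,-0.5,-0.7],0.5],
  [0,[5.34,-0.5,-0.7],0.5],
  [0,[5.34,-0.5,-0.7],0.5],
  [0,[5.34,-0.5,-0.7],0.5],
  [0,[5.34,-0.5,-0.7],0.5],
])

```text
time_s: 38.77
eef_pos: [0.6732, 0.059, 0.2356]
eef_rot: [[0.252, 0.968, -0.001], [0.968, -0.252, -0.0], [-0.0, -0.001, -1.0]]
force: [-1.1, -0.3, -0.3]
finger_gap: 0.0938
finger_force: 0.0
```

```bash
python3 look.py w18 long_shelf post; cp pics/w18.png pics/v18.png; python3 to.py .6726 .121 .041 -14.6
```

```text
38.7667 [0.6732 0.059  0.2356] [[0.252, 0.968, -0.001], [0.968, -0.252, -0.0], [-0.0, -0.001, -1.0]] [-5.0, 17.0, 84.0, -0.0, 79.0, 10.0] 0.09375885204767492
long_shelf [348.8 414.9] 0.36 plane [ 0.6482 -0.1546  0.03  ]
post [347.8 415. ] 0.58 plane [ 0.6493 -0.1408  0.048 ]
shift [ 1.497 -0.41   4.874] yaw 0.0 at [0.6734 0.059  0.236 ] -14.597097736577348
```

View pics/v18.png

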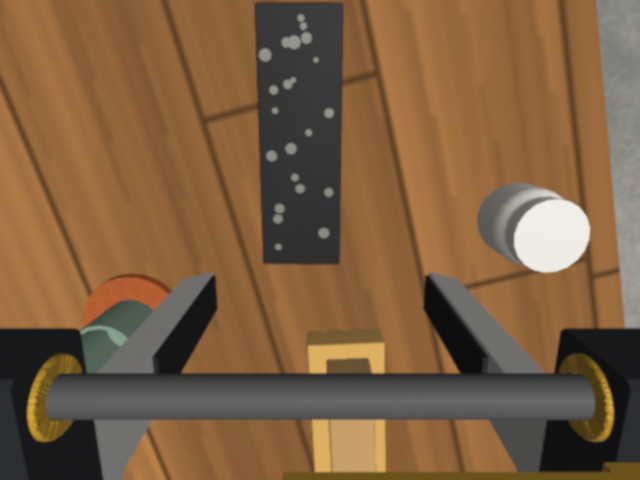

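The post lies inside the brick at (350,420), and the bare long shelf spans (256,3)–(339,263). I'll compute its centre.

Run:
```python
from h import *; import pickle
c=pickle.load(open("w18.pkl","rb"))
q=[onplane(c,p,.048) for p in [(256,3),(343,3),(339,263),(264,263)]];print("ls",np.mean(q,0),[np.degrees(np.arctan2(*(q[i]-q[j])[[1,0]])) for i,j in((0,3),(1,2))],np.linalg.norm(q[0]-q[3]))
q=[onplane(c,p,.074) for p in [(329,360),(370,360)]];print("post end",np.mean(q,0), "exp", [.648+.065*.208,-.153+.065*.978])
```

```text
ls [0.67301718 0.12083877 0.048     ] [np.float64(75.19169896896268), np.float64(75.21224707919043)] 0.20742734131043447
post end [ 0.66699554 -0.06755315  0.074     ] exp [0.66152, -0.08943]
```

Emit:
drive_tool([
  [0,[0.8,-0.2,0.3],0],
  [0,[1.49,-0.4,1.0],0],
  [0,[1.49,-0.4,1.9],0],
  [0,[1.49,-0.4,2.8],0],
  [0,[1.49,-0.4,3.7],0],
  [0,[1.49,-0.4,4.5],0],
  [0,[1.49,-0.4,4.9],0],
  [0,[1.49,-0.4,5.05],0],
  [0,[1.49,-0.4,5.05],0],
  [0,[1.49,-0.4,5.05],0],
], newtons=50)

```text
time_s: 39.75
eef_pos: [0.6743, 0.1217, 0.036]
eef_rot: [[0.251, 0.968, 0.003], [0.968, -0.251, 0.0], [0.001, 0.003, -1.0]]
force: [-0.2, -0.3, 0.4]
finger_gap: 0.0942
finger_force: 0.0
```

Emit:
drive_tool([
  [0,[0,0,0],0],
  [0,[0,0,0],0],
  [0.2,[0,0,0],0],
  [0.4,[0,0,0],0],
  [0.6,[0,0,0],0],
  [0.6,[0,0,0],0],
  [0.6,[0,0,0],0],
  [0.6,[0,0,0],0],
  [0.6,[0,0,0],0],
  [0.6,[0,0,0],0],
])

```text
time_s: 40.58
eef_pos: [0.6726, 0.1222, 0.0342]
eef_rot: [[0.25, 0.968, -0.001], [0.968, -0.25, 0.0], [-0.0, -0.001, -1.0]]
force: [-3.0, -0.7, 2.9]
finger_gap: 0.0673
finger_force: 50.0
```

Emit:
drive_tool([
  [0.6,[0,0,-0.1],0],
  [0.6,[0,0,-0.4],0],
  [0.6,[0,0,-1.0],0],
  [0.6,[0.2,-0.2,-1.8],0],
  [0.6,[0.8,-0.8,-2.0],0],
  [0.6,[1.4,-1.4,-2.0],0],
  [0.6,[2.1,-2.0,-2.0],0],
  [0.6,[2.8,-2.7,-2.0],0],
  [0.6,[3.5,-3.4,-2.0],0],
  [0.6,[4.1,-4.0,-2.0],0],
])

```text
time_s: 41.42
eef_pos: [0.5566, 0.3226, 0.1135]
eef_rot: [[0.25, 0.968, -0.002], [0.968, -0.25, -0.0], [-0.001, -0.002, -1.0]]
force: [-0.2, 0.1, -7.2]
finger_gap: 0.0676
finger_force: 50.0
```

Emit:
drive_tool([
  [0.6,[0.6,-0.6,0],0],
  [0.6,[1.2,-1.1,0],0],
  [0.6,[1.8,-1.7,0],0],
  [0.6,[2.08,-1.88,0],0],
  [0.6,[2.08,-1.88,0],0],
  [0.6,[2.08,-1.88,0.3],0],
  [0.6,[2.08,-1.88,0.8],0],
  [0.6,[2.08,-1.88,1.0],0],
  [0.6,[2.08,-1.88,1.0],0],
  [0.6,[2.08,-1.88,1.0],0],
])

```text
time_s: 42.25
eef_pos: [0.5068, 0.4189, 0.0728]
eef_rot: [[0.252, 0.968, -0.002], [0.968, -0.252, -0.001], [-0.002, -0.002, -1.0]]
force: [-0.2, 0.2, -5.9]
finger_gap: 0.0675
finger_force: 50.0
```

```bash
python3 look.py w19 long_shelf long_bearers; cp pics/w19.png pics/v19.png;python3 to.py .5066 .4203 .0305 -14.7
```

```text
42.25 [0.5068 0.4189 0.0728] [[0.252, 0.968, -0.002], [0.968, -0.252, -0.001], [-0.002, -0.002, -1.0]] [30.0, 24.0, 93.0, -0.0, 63.0, 44.0] 0.06745250794869304
long_shelf [314.7 296.1] 0.65 plane [0.5003 0.4048 0.03  ]
shift [-0.01  -0.036  1.119] yaw 0.03 at [0.508  0.4203 0.0753] -14.530540353663092
```

View pics/v19.png

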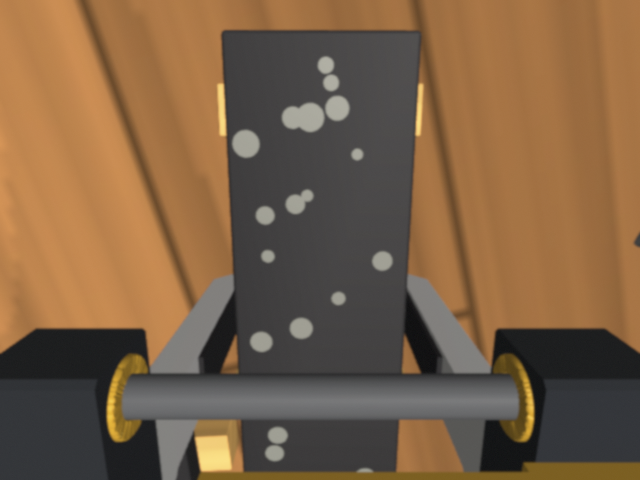

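The battens show evenly on both sides (columns 218–423 against the shelf's 223–420). I'll lower it.

Emit:
drive_tool([
  [0.6,[0,0,0],0],
  [0.6,[0,0,0.2],0],
  [0.6,[0,0,0.5],0],
  [0.6,[0,0,0.75],0],
  [0.6,[0,0,0.9],0],
  [0.6,[0,0,0.95],0],
  [0.6,[0,0,0.98],0],
  [0.6,[0,0,1.0],0],
  [0.6,[0,0,1.0],0],
  [0.6,[0,0,1.0],0],
])

```text
time_s: 43.23
eef_pos: [0.5073, 0.4205, 0.0347]
eef_rot: [[0.25, 0.968, 0.001], [0.968, -0.25, 0.001], [0.001, 0.001, -1.0]]
force: [-0.2, -0.1, -6.1]
finger_gap: 0.0674
finger_force: 50.0
```

Emit:
drive_tool([
  [0.6,[0,0,0],0],
  [0.6,[0,0,0.03],0],
  [0.6,[0,0,0.06],0],
  [0.6,[0,0,0.09],0],
  [0.6,[0,0,0.11],0],
  [0.6,[0,0,0.13],0],
  [0.6,[0,0,0.13],0],
  [0.6,[0,0,0.13],0],
  [0.6,[0,0,0.13],0],
  [0.6,[0,0,0.13],0],
])

```text
time_s: 44.07
eef_pos: [0.5069, 0.4202, 0.0292]
eef_rot: [[0.25, 0.968, -0.0], [0.968, -0.25, -0.0], [-0.0, -0.0, -1.0]]
force: [-1.8, -2.1, -0.3]
finger_gap: 0.0677
finger_force: 50.0
```

Contact. I'll release, lift clear, and check all five pieces.

Emit:
drive_tool([
  [0.3,[0,0,0.02],0],
  [0,[0,0,0.02],0],
  [0,[0,0,0.02],0],
  [0,[0,0,0.02],0],
  [0,[0,0,0],0],
  [0,[0,0,-0.5],0],
  [0,[0,0,-1.3],0],
  [0,[0,0,-2.2],0],
  [0,[0,0,-3.1],0],
  [0,[0,0,-4.0],0],
])

```text
time_s: 44.9
eef_pos: [0.507, 0.4203, 0.1908]
eef_rot: [[0.25, 0.968, 0.001], [0.968, -0.25, 0.0], [0.001, 0.001, -1.0]]
force: [-0.1, 0.2, -0.1]
finger_gap: 0.0939
finger_force: 0.0
```

Emit:
drive_tool([
  [0,[-1,0,-1],0],
  [0,[-1,0,-1.5],0],
  [0,[-1,0,-1.5],0],
  [0,[-1,0,-1.5],0],
  [0,[-1,0,-1.5],0],
  [0,[-1,0,-1.5],0],
  [0,[-1,0,-1.5],0],
  [0,[-1,0,-1.5],0],
  [0,[-1,0,-1.5],0],
  [0,[-1,0,-1.5],0],
])

```text
time_s: 45.73
eef_pos: [0.4967, 0.3816, 0.2482]
eef_rot: [[0.25, 0.968, -0.001], [0.968, -0.25, -0.0], [-0.001, -0.001, -1.0]]
force: [0.4, -0.1, 0.5]
finger_gap: 0.0937
finger_force: 0.0
```

```bash
python3 look.py w20 long_shelf
python3 - <<'E'
from workcell import optics; import cv2,pickle
from h import *
c=pickle.load(open("w20.pkl","rb")); print("exp ls",proj(c,[[.5063,.419,.025]]))
f=optics.grab_frame("scene")
E=dict(cup=(.460,-.0095,.012),pot=(.522,-.4103,.012),short_shelf=(.3646,.2783,.025),post=(.648,-.153,.032),long_shelf=(.5063,.419,.025))
for q,e in E.items():
    print(q,[(np.round(np.array(d["xy"])*[640,480],1),round(d["confidence"],2)) for d in optics.mark_of(q,f)[:2]],"exp",proj(SC,[e])[0].round(1))
cv2.imwrite("pics/v20.png",np.vstack([cv2.resize(f["pixels"][120:420,160:520],None,fx=1.6,fy=1.6)[:300],cv2.imread("pics/w20.png")[::2,::2].repeat(1,0)[:, :].copy() if 0 else cv2.resize(cv2.imread("pics/w20.png"),(576,300))]))
E
```

```text
45.7333 [0.4967 0.3816 0.2482] [[0.25, 0.968, -0.001], [0.968, -0.25, -0.0], [-0.001, -0.001, -1.0]] [27.0, 10.0, 91.0, 0.0, 79.0, 42.0] 0.09372027547923859
long_shelf [318.9 164.2] 0.9 plane [0.5058 0.4203 0.03  ]
exp ls [[319.77844699 164.95409244]]
cup [(array([302.4, 269.6]), 0.86)] exp [300.  270.3]
pot [(array([201.1, 355.9]), 0.81)] exp [202.2 357.2]
short_shelf [(array([351.3, 204.7]), 0.7), (array([465.1, 199.2]), 0.62)] exp [351.3 204.9]
post [(array([296.4, 340. ]), 0.62)] exp [297.1 337.6]
long_shelf [(array([407.4, 210.5]), 0.82)] exp [408.7 211.9]
```

View pics/v20.png

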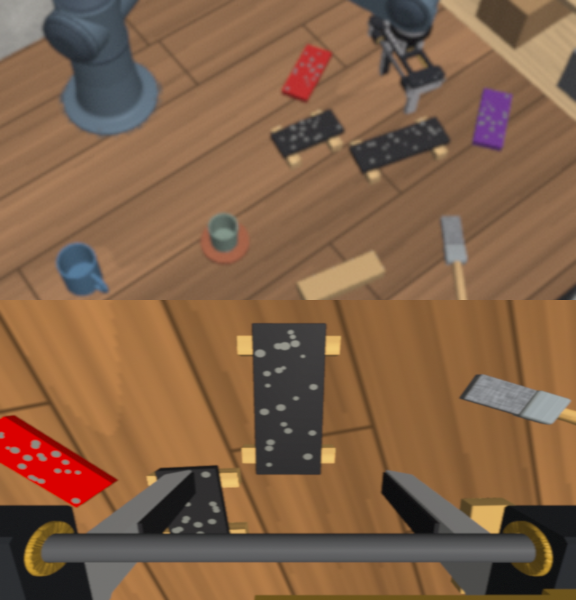

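All five pieces sit on their places: both shelves are centred on their bearers, and the detected marks are within about 2.5 px of where they should be.

```bash
python3 -c "
from workcell import job_done; print(job_done())"
```

```text
the job is handed in; nothing more can be done
None
```

I handed the job in at about 46 s of the 144 s allowed, with all five pieces on their places in the required order; the hand-in returned no verdict, but my last camera check found each piece within about 2.5 px of its target (a pixel is about 3 mm).

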